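# Grip check of spring clips: scrap the weakest

## Task

Three spring clips lie behind the stop pins of the check board, each biting a steel test strip with a yellow handle; one clip has a tired spring. Draw each strip straight out along its blade just until it has slipped about 5 mm in the jaws (never over 15 mm), feeling how hard its clip holds it, and leave it in its clip. Then lift the clip with the weakest grip off the board, strip still in its jaws, and lay it flat inside the red tray; leave the other two behind their pins, do not wrench a clip against the pins or board, and do not disturb the bottle, tin and pen.

Things in the scene. Friction and masses are not known exactly. Their poses are not given: they have to be found in the camera images.
- board: plywood check board, 220 x 360 x 12 mm, fixed, lying on the bench. Origin: centre of its underside; x along its 220 mm side (away from the robot), y along its 360 mm side, z up; its top is at z = 12 mm
- tray: open red scrap tray, fixed, outside 165 (its x) x 260 (its y) x 34 mm high, walls and floor 4 mm thick, on the left of the bench; room for a clip with its strip lengthwise along its y. Origin: centre of its underside, z up. A fixed yellow crate 220 mm high stands behind it, its near wall at about world x = 0.56 to 0.61, from y = 0.05 to 0.45
- threadlock: red bottle with a black nozzle, 118 mm tall, standing on the bench to the right of the board; a bystander. Origin: centre of its underside
- paste_tin: round tin with a green lid, 63 mm across and 31 mm high, on the bench to the left of the board; a bystander. Origin: centre of its underside
- marker_pen: marker pen, 136 mm long and 16 mm thick, lying on the bench to the right of the board; a bystander. Origin: under its middle
- station_1 (a point): point on the board's top midway between the two upright steel stop pins of one station; the pins are 6 mm thick, 18 mm high, 34 mm apart along y. The clip's jaws pass between them; drawn along its -x the clip first slides up to 8 mm, then its housing stops against both pins (clip origin 20 mm behind this point). Lifted 20 mm it is clear of them
- station_2 (a point): point on the board's top midway between the two upright steel stop pins of one station; the pins are 6 mm thick, 18 mm high, 34 mm apart along y. The clip's jaws pass between them; drawn along its -x the clip first slides up to 8 mm, then its housing stops against both pins (clip origin 20 mm behind this point). Lifted 20 mm it is clear of them
- station_3 (a point): point on the board's top midway between the two upright steel stop pins of one station; the pins are 6 mm thick, 18 mm high, 34 mm apart along y. The clip's jaws pass between them; drawn along its -x the clip first slides up to 8 mm, then its housing stops against both pins (clip origin 20 mm behind this point). Lifted 20 mm it is clear of them
- clip_a: blue spring clip lying on its side, 0.2 kg. Origin: under its dark housing, on the upright pivot axis; z up, -x along the jaws (to the robot). Lift it by the housing: 34 (x) x 40 (y) mm, 34 mm high. Jaws, handles and coil seat are only 3 to 21 mm high; within 11 mm of the pivot in x nothing is wider than y = +/-27 mm; jaw tips at x = -62 mm, handle ends x = +74, y = +/-28 mm
- clip_a_jaw: the pivoting lever of clip_a (its -y side), same origin, turns about z. A coil spring between the handles shuts the jaws; pads 26 mm long, x = -62 to -36 mm. Squeezing the handles would open them. All clips look alike; one, a different one each time, has a tired coil with about half the pinch of the others: it can only be felt
- strip_a: test strip in the jaws of clip_a: steel blade 3 mm thick, 16 mm high, on edge; yellow handle 36 (x) x 12 (y) x 26 mm high; 30 g. Origin: centre of the handle's underside, x along the blade into the clip; starts at clip x = -104 mm, blade end 85 mm beyond. Once the clip is stopped it slides with steady friction in proportion to the pinch: about 5 to 8 N if tired, 10 to 16 N if good
- clip_b: blue spring clip lying on its side, 0.2 kg. Origin: under its dark housing, on the upright pivot axis; z up, -x along the jaws (to the robot). Lift it by the housing: 34 (x) x 40 (y) mm, 34 mm high. Jaws, handles and coil seat are only 3 to 21 mm high; within 11 mm of the pivot in x nothing is wider than y = +/-27 mm; jaw tips at x = -62 mm, handle ends x = +74, y = +/-28 mm
- clip_b_jaw: the pivoting lever of clip_b (its -y side), same origin, turns about z. A coil spring between the handles shuts the jaws; pads 26 mm long, x = -62 to -36 mm. Squeezing the handles would open them. All clips look alike; one, a different one each time, has a tired coil with about half the pinch of the others: it can only be felt
- strip_b: test strip in the jaws of clip_b: steel blade 3 mm thick, 16 mm high, on edge; yellow handle 36 (x) x 12 (y) x 26 mm high; 30 g. Origin: centre of the handle's underside, x along the blade into the clip; starts at clip x = -104 mm, blade end 85 mm beyond. Once the clip is stopped it slides with steady friction in proportion to the pinch: about 5 to 8 N if tired, 10 to 16 N if good
- clip_c: blue spring clip lying on its side, 0.2 kg. Origin: under its dark housing, on the upright pivot axis; z up, -x along the jaws (to the robot). Lift it by the housing: 34 (x) x 40 (y) mm, 34 mm high. Jaws, handles and coil seat are only 3 to 21 mm high; within 11 mm of the pivot in x nothing is wider than y = +/-27 mm; jaw tips at x = -62 mm, handle ends x = +74, y = +/-28 mm
- clip_c_jaw: the pivoting lever of clip_c (its -y side), same origin, turns about z. A coil spring between the handles shuts the jaws; pads 26 mm long, x = -62 to -36 mm. Squeezing the handles would open them. All clips look alike; one, a different one each time, has a tired coil with about half the pinch of the others: it can only be felt
- strip_c: test strip in the jaws of clip_c: steel blade 3 mm thick, 16 mm high, on edge; yellow handle 36 (x) x 12 (y) x 26 mm high; 30 g. Origin: centre of the handle's underside, x along the blade into the clip; starts at clip x = -104 mm, blade end 85 mm beyond. Once the clip is stopped it slides with steady friction in proportion to the pinch: about 5 to 8 N if tired, 10 to 16 N if good
Things that resemble listed ones, but are neither listed nor needed, are in the scene too. What is shaped like the strip_a but black is not meant. What is shaped like the strip_b but black is not meant.

How it is judged (in metres and radians):
On the way, in this order (a step that is already met when the one before it is completed fails the run):
1. all three strips have slipped at least 3 mm outward in their jaws, all clips still behind their pins (x of strip_a in the frame of clip_a between -0.124 and -0.107 m and x of strip_b in the frame of clip_b between -0.124 and -0.107 m and x of strip_c in the frame of clip_c between -0.124 and -0.107 m and distance of each of clip_a, clip_b, clip_c from where it was at the start of the episode below 0.04 m and height (world z) of each of clip_a, clip_b, clip_c below 0.02 m and angle between each of clip_a, clip_b, clip_c's own z axis and vertical below 0.2 rad and contact force between clip_a_jaw and strip_a above 3 N and contact force between clip_b_jaw and strip_b above 3 N and contact force between clip_c_jaw and strip_c above 3 N), for 0.2 s.
2. the clip with the weak grip is lifted clear of its pins with its strip, the other two still lie behind theirs (((height (world z) of clip_a above 0.045 m and contact force between clip_a_jaw and strip_a between 2 and 9 N and (distance of clip_b from where it was at the start of the episode below 0.04 m and height (world z) of clip_b below 0.02 m and angle between clip_b's own z axis and vertical below 0.2 rad and contact force between clip_b_jaw and strip_b above 3 N and x of strip_b in the frame of clip_b above -0.124 m) and (distance of clip_c from where it was at the start of the episode below 0.04 m and height (world z) of clip_c below 0.02 m and angle between clip_c's own z axis and vertical below 0.2 rad and contact force between clip_c_jaw and strip_c above 3 N and x of strip_c in the frame of clip_c above -0.124 m)) or (height (world z) of clip_b above 0.045 m and contact force between clip_b_jaw and strip_b between 2 and 9 N and (distance of clip_a from where it was at the start of the episode below 0.04 m and height (world z) of clip_a below 0.02 m and angle between clip_a's own z axis and vertical below 0.2 rad and contact force between clip_a_jaw and strip_a above 3 N and x of strip_a in the frame of clip_a above -0.124 m) and (distance of clip_c from where it was at the start of the episode below 0.04 m and height (world z) of clip_c below 0.02 m and angle between clip_c's own z axis and vertical below 0.2 rad and contact force between clip_c_jaw and strip_c above 3 N and x of strip_c in the frame of clip_c above -0.124 m)) or (height (world z) of clip_c above 0.045 m and contact force between clip_c_jaw and strip_c between 2 and 9 N and (distance of clip_a from where it was at the start of the episode below 0.04 m and height (world z) of clip_a below 0.02 m and angle between clip_a's own z axis and vertical below 0.2 rad and contact force between clip_a_jaw and strip_a above 3 N and x of strip_a in the frame of clip_a above -0.124 m) and (distance of clip_b from where it was at the start of the episode below 0.04 m and height (world z) of clip_b below 0.02 m and angle between clip_b's own z axis and vertical below 0.2 rad and contact force between clip_b_jaw and strip_b above 3 N and x of strip_b in the frame of clip_b above -0.124 m)))), for 0.1 s.
At the end, for the whole second after the job is handed in: the tired clip (pinch under 9 N) lies flat and at rest on the tray floor, wholly inside, its strip still pinched in its jaws; the other two are flat on the board within 40 mm of their starts, their strips still pinched; no strip is drawn more than 20 mm ((((x of clip_a in the frame of tray between -0.065 and 0.065 m and y of clip_a in the frame of tray between -0.115 and 0.115 m) and (x of strip_a in the frame of tray between -0.078 and 0.078 m and y of strip_a in the frame of tray between -0.125 and 0.125 m) and z of clip_a in the frame of tray below 0.02 m and angle between clip_a's own z axis and vertical below 0.3 rad and linear speed of clip_a below 0.02 m/s and contact force between tray and clip_a above 0.3 N and contact force between clip_a_jaw and strip_a between 3 and 9 N and x of strip_a in the frame of clip_a above -0.124 m and (distance of clip_b from where it was at the start of the episode below 0.04 m and height (world z) of clip_b below 0.02 m and angle between clip_b's own z axis and vertical below 0.2 rad and contact force between clip_b_jaw and strip_b above 3 N and x of strip_b in the frame of clip_b above -0.124 m) and (distance of clip_c from where it was at the start of the episode below 0.04 m and height (world z) of clip_c below 0.02 m and angle between clip_c's own z axis and vertical below 0.2 rad and contact force between clip_c_jaw and strip_c above 3 N and x of strip_c in the frame of clip_c above -0.124 m)) or ((x of clip_b in the frame of tray between -0.065 and 0.065 m and y of clip_b in the frame of tray between -0.115 and 0.115 m) and (x of strip_b in the frame of tray between -0.078 and 0.078 m and y of strip_b in the frame of tray between -0.125 and 0.125 m) and z of clip_b in the frame of tray below 0.02 m and angle between clip_b's own z axis and vertical below 0.3 rad and linear speed of clip_b below 0.02 m/s and contact force between tray and clip_b above 0.3 N and contact force between clip_b_jaw and strip_b between 3 and 9 N and x of strip_b in the frame of clip_b above -0.124 m and (distance of clip_a from where it was at the start of the episode below 0.04 m and height (world z) of clip_a below 0.02 m and angle between clip_a's own z axis and vertical below 0.2 rad and contact force between clip_a_jaw and strip_a above 3 N and x of strip_a in the frame of clip_a above -0.124 m) and (distance of clip_c from where it was at the start of the episode below 0.04 m and height (world z) of clip_c below 0.02 m and angle between clip_c's own z axis and vertical below 0.2 rad and contact force between clip_c_jaw and strip_c above 3 N and x of strip_c in the frame of clip_c above -0.124 m)) or ((x of clip_c in the frame of tray between -0.065 and 0.065 m and y of clip_c in the frame of tray between -0.115 and 0.115 m) and (x of strip_c in the frame of tray between -0.078 and 0.078 m and y of strip_c in the frame of tray between -0.125 and 0.125 m) and z of clip_c in the frame of tray below 0.02 m and angle between clip_c's own z axis and vertical below 0.3 rad and linear speed of clip_c below 0.02 m/s and contact force between tray and clip_c above 0.3 N and contact force between clip_c_jaw and strip_c between 3 and 9 N and x of strip_c in the frame of clip_c above -0.124 m and (distance of clip_a from where it was at the start of the episode below 0.04 m and height (world z) of clip_a below 0.02 m and angle between clip_a's own z axis and vertical below 0.2 rad and contact force between clip_a_jaw and strip_a above 3 N and x of strip_a in the frame of clip_a above -0.124 m) and (distance of clip_b from where it was at the start of the episode below 0.04 m and height (world z) of clip_b below 0.02 m and angle between clip_b's own z axis and vertical below 0.2 rad and contact force between clip_b_jaw and strip_b above 3 N and x of strip_b in the frame of clip_b above -0.124 m)))); the robot touches nothing.
It fails at once if a strip is drawn more than 20 mm out of its starting place in its clip (x of strip_a in the frame of clip_a below -0.124 m or x of strip_b in the frame of clip_b below -0.124 m or x of strip_c in the frame of clip_c below -0.124 m).
It fails at once if a clip is pulled or pressed against its pins or the board with more than 35 N (contact force between board and clip_a above 35 N or contact force between board and clip_b above 35 N or contact force between board and clip_c above 35 N).
It fails at once if the bottle, tin or pen is moved more than 30 mm, or the bottle or tin tipped (distance of any of threadlock, paste_tin, marker_pen from where it was at the start of the episode above 0.03 m or angle between any of threadlock, paste_tin's own z axis and vertical above 0.5 rad).
It also fails if it takes over 67 s, if anything falls off the work surface, if the arm or the gripper's body presses on something with over 40 N, if the wrist force passes 120 N, or if a joint passes its speed limit or range.

## Robot

A 6-joint arm with a two-finger parallel gripper is mounted at the origin on a cart in front of the work surface, level with it; the furniture and walls round the work are solid. World frame = base frame: x ahead of the robot, y to its left, z up, the work surface at z = 0. Lengths are in mm, angles in rad, forces in N, time in s.
With the tool pointing down it reaches from about 325 to 925 mm from the base axis. Payload 3.1 kg.
Tool frame: the origin (TCP) lies midway between the tips of the shut fingers; the grasp point (between the pads) lies 19 mm behind it; z points along the fingers, y is the direction in which the jaws open and shut (so a half turn about z gives the same grasp; the last joint's range is limited). The gripper opens to 85 mm and grips with 20 to 120 N. Pads are 22 mm wide; open, the fingers measure 114 mm over their backs; the gripper's body (76 mm by 85 mm) begins 54 mm behind the grasp point. The pads swing forward as they close: fully open they stand 13 mm farther back than shut.
Start: joints at [1.064, 0.217, 1.613, -0, 1.311, -0.112], TCP at [240.373, 576.94, 198.1] pointing down, gripper open.
Joint ranges: [-2.75, 2.75], [-0.78, 2.1], [0.31, 2.55], [-1.13, 4.27], [0.13, 2.63], [-2.58, 2.58]. Speed limits (rad/s): [2.79, 2.79, 3.14, 3.14, 3.14, 3.14].

## Interface

Orientations are given as a unit quaternion [x, y, z, w].
In Python, from plant import bot gives the robot as it stands. The module is installed in compiled form; this text tells all that it offers.
- The arm moves only by the tool drive_tool, never from a script. Its argument "motion" is a list of rows, each an object of numbers: "x", "y", "z": the shift along the tool's x, y, z in mm; "spin": the turn about the tool's z in rad; "hand": the closure, from 0 (fully open) to 1 (shut). A call has 1 to 5 rows; each row is the pose to reach, as a shift and turn from the pose commanded when the call began, along the tool's axes at that moment; what a row does not reach only later rows make up. A row lasts 1/12 s, in which the tool goes at most 41.7 mm and 7.16 degrees, less where a joint would pass 70% of its speed; a pose out of reach is approached as far as the arm can. A call with a gripper value outside its range is refused whole. The fingers move at their own pace and stop on an object; the grip force is fixed at half the most. Time passes only in rows, so rows that repeat a pose let the fingers close. It gives the time, the measured TCP pose, the force and the opening at its end, in the units of the state.
- bot.get_obs(): the state, without advancing time (a new reading comes with each control period).
- bot.get_image(name): name is "scene" or "top" or "wrist"; returns a dict with "pixels" (420x560x3 uint8, blue, green, red), "mtx" (3x3 intrinsics, pixels), "R" (3x3) and "t" (3): a world point X has camera coordinates R X + t; the wrist camera has in their place "hand_eye" (4x4, takes a point from camera to tool coordinates, whose origin is the TCP and whose axes are the flange's). Camera axes: x right, y down, z forward; pixel columns grow to the right and rows downward; lengths in mm; the calibration is good to about 2 mm. The wrist camera is an equidistant fisheye: a pixel r from the principal point sees the ray r / f radians off the axis. A picture is of the moment at which its call begins: read the wrist's pose just before it. There is no depth.
- bot.close_job(): hands the job in, once; it reports no verdict.
The state is a dict: "t": time; "joint_positions": joint angles; "qd": joint speeds; "joint_torque": joint torques, N m; "tool_pos": TCP position; "tcp_rot": TCP orientation; "contact_force": force on the tool from outside, world axes, zero at the start; "ft_torque": the same for the moment, N m; "opening": opening from 0.0 (shut) to 1.0 (fully open).
Only numpy, scipy, OpenCV 4.12 (cv2) and the standard library are available. Lean on these libraries where they do the work, as an engineer would, in place of code of your own. Each camera call takes 0.05 s, during which the arm holds its last target.

## Working session

There is one attempt and no reset: what is moved stays moved. The work goes in short steps, Python scripts to look and compute and a tool call to move; the robot and the scene stay as the last step left them, time stands still between calls to the robot, and variables do not carry over. Pictures are saved under pics/ and viewed, and the job is handed in when it is done.

Besides the shell and the picture viewer there is one more tool, called in YAML: its name, and indented under it one key for each argument. drive_tool: Moves the arm, as the interface text tells. Its arguments: {"type":"object","properties":{"motion":{"type":"array"}},"required":["motion"]}

```bash
mkdir -p pics; python3 - <<'E'
from plant import bot
import cv2
print(bot.get_obs())
for n in ("scene","top","wrist"):
    d=bot.get_image(n); cv2.imwrite(f"pics/{n}0.png",d["pixels"])
    print(n,{k:v for k,v in d.items() if k!="pixels"})
E
```

```text
{'t': 0.0, 'joint_positions': array([ 1.06376087e+00,  2.17787021e-01,  1.61492364e+00,  1.28183643e-06,
        1.31126258e+00, -1.12194207e-01]), 'qd': array([-0.00031952,  0.00015298,  0.00083047,  0.00165934, -0.00136355,
       -0.00075681]), 'joint_torque': array([-5.92820143e-04, -3.96847451e+01, -3.03849041e+01, -2.12330974e-04,
        9.53843817e-03,  1.02246531e-06]), 'tool_pos': array([239.95909968, 576.14657203, 196.75343625]), 'tcp_rot': array([ 1.96140738e-01,  9.80575032e-01, -1.13350777e-03, -3.63262559e-04]), 'contact_force': array([-0.49529973, -0.1141736 , -0.32279247]), 'ft_torque': array([ 0.01969211,  0.03230127, -0.0384969 ]), 'opening': 1.0007070556664754}
scene {'mtx': array([[429.65405145,   0.        , 283.12745874],
       [  0.        , 429.65405145, 212.06421153],
       [  0.        ,   0.        ,   1.        ]]), 'R': array([[ 0.78386943, -0.6206571 ,  0.01826128],
       [-0.36838732, -0.48853319, -0.7909653 ],
       [ 0.49983947,  0.6132863 , -0.61158844]]), 't': array([-563.26176674,  221.13588962,  948.16216977])}
top {'mtx': array([[443.1876213
[... 168 characters left out ...]
73211, -0.01567202],
       [-0.98449339,  0.01950576, -0.17433388],
       [ 0.17459287,  0.01245966, -0.98456188]]), 't': array([ -83.53935711,  628.42530808, 1460.80074565])}
wrist {'mtx': array([[325.1922621 ,   0.        , 279.80831335],
       [  0.        , 325.1922621 , 208.13329072],
       [  0.        ,   0.        ,   1.        ]]), 'hand_eye': array([[-5.74826474e-04, -9.47846532e-01, -3.18726563e-01,
         8.25897632e+01],
       [ 9.99999834e-01, -5.28795654e-04, -2.30947966e-04,
         7.33184606e-01],
       [ 5.03620072e-05, -3.18726642e-01,  9.47846678e-01,
        -1.76591899e+02],
       [ 0.00000000e+00,  0.00000000e+00,  0.00000000e+00,
         1.00000000e+00]])}
```

View pics/scene0.png

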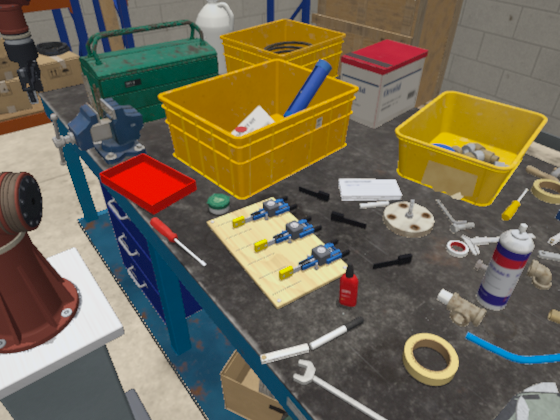

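View pics/top0.png

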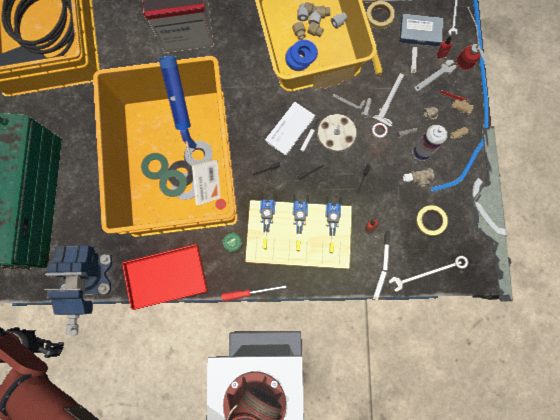

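View pics/wrist0.png

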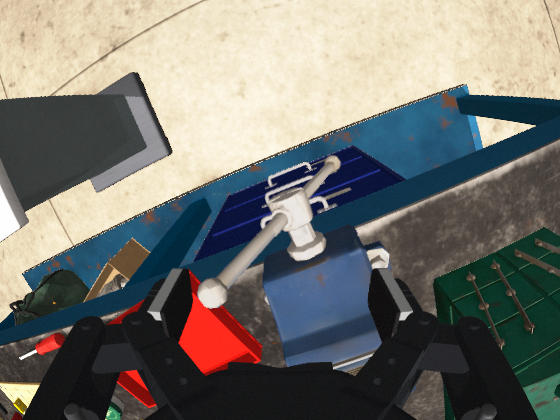

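```bash
cat > h.py <<'E'
from plant import bot
import cv2, numpy as np
from scipy.spatial.transform import Rotation as Ro
def ray(d,u,v):
    p=cv2.undistortPoints(np.array([[[u,v]]],float),d["mtx"],None)[0,0]
    r=d["R"].T@np.array([p[0],p[1],1.]); c=-d["R"].T@d["t"]; return c,r
def onz(d,u,v,z):
    c,r=ray(d,u,v); return c+r*(z-c[2])/r[2]
def proj(d,X):
    q=d["mtx"]@(d["R"]@np.asarray(X,float)+d["t"]); return q[:2]/q[2]
def wray(d,o,u,v):
    m=d["mtx"]; x=u-m[0,2]; y=v-m[1,2]; r=np.hypot(x,y); th=r/m[0,0]
    dc=np.array([np.sin(th)*x/r,np.sin(th)*y/r,np.cos(th)])
    H=d["hand_eye"]; R=Ro.from_quat(o["tcp_rot"]).as_matrix()
    return R@H[:3,3]+o["tool_pos"], R@H[:3,:3]@dc
def wonz(d,o,u,v,z):
    c,r=wray(d,o,u,v); return c+r*(z-c[2])/r[2]
def st():
    o=bot.get_obs(); R=Ro.from_quat(o["tcp_rot"]).as_matrix()
    print("t%.2f"%o["t"],"tcp",o["tool_pos"].round(1),"toolx",R[:,0].round(4),"z",R[:,2].round(3),"F",o["contact_force"].round(2),"op %.3f"%o["opening"]); return o,R
def mask(px,name):
    h=cv2.cvtColor(px,cv2.COLOR_BGR2HSV)
    lo,hi={"yel":((24,190,150),(33,255,255)),"red":((0,200,150),(8,255,255)),"blue":((100,150,60),(125,255,255))}[name]
    return cv2.inRange(h,lo,hi)
E
python3 - <<'E'
from h import *
for n,(x0,y0,x1,y1) in {"top":(235,190,395,300),"scene":(180,170,360,310)}.items():
    p=cv2.imread(f"pics/{n}0.png")[y0:y1,x0:x1]
    cv2.imwrite(f"pics/{n}0z.png",cv2.resize(p,None,fx=4.4,fy=4.2,interpolation=cv2.INTER_CUBIC))
E
```

```text
(no output)
```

View pics/top0z.png

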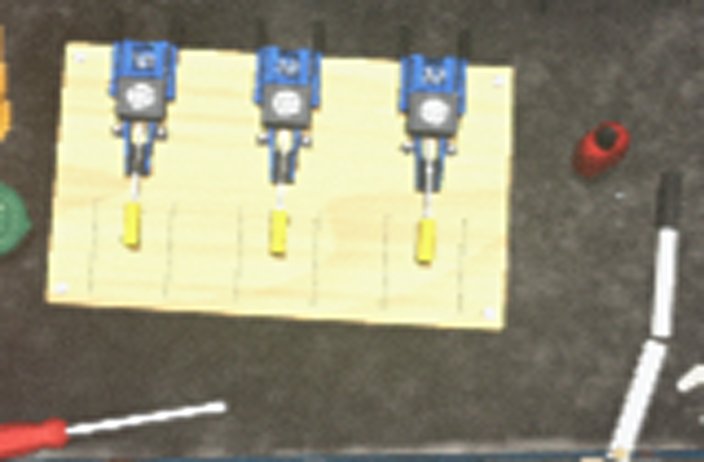

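View pics/scene0z.png

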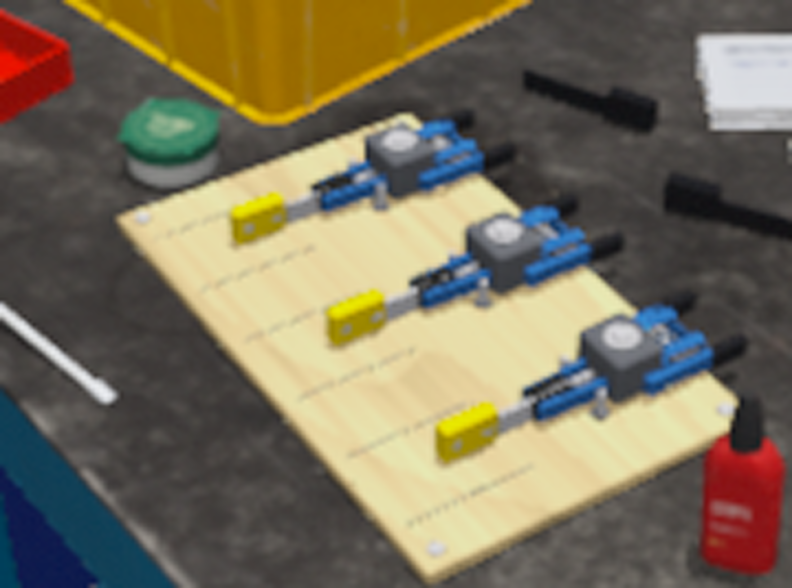

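```bash
python3 - <<'E'
from h import *
T=bot.get_image("top"); S=bot.get_image("scene")
m=mask(T["pixels"],"yel"); m[:230]=0;m[:, :240]=0; m[:,360:]=0
n,l,s,c=cv2.connectedComponentsWithStats(m)
H=[]
for i in range(1,n):
    if s[i,4]>15: H.append(c[i]); print(s[i],c[i].round(1), onz(T,*c[i],36).round(1))
def z(u,v): return (u+.5)/4.4-.5+235,(v+.5)/4.2-.5+190
print("discs",[onz(T,*z(*p),48).round(1) for p in [(139,96),(286,101),(434,110)]])
print("corners",[onz(T,*z(*p),12).round(1) for p in [(66,43),(513,67),(504,328),(47,302)]])
m=mask(S["pixels"],"yel"); m[:210]=0;m[:,:225]=0;m[:,310:]=0
n,l,s,c=cv2.connectedComponentsWithStats(m)
for i in range(1,n):
    if s[i,4]>15: print("S",s[i],c[i].round(1))
mr=mask(T["pixels"],"red");mr[:240]=0;mr[:,215:]=0
cn=max(cv2.findContours(mr,0,2)[0],key=cv2.contourArea)
q=cv2.boxPoints(cv2.minAreaRect(cn));print("tray hull",cv2.approxPolyDP(cv2.convexHull(cn),4,True)[:,0])
for p in cv2.approxPolyDP(cv2.convexHull(cn),4,True)[:,0]: print(onz(T,*p,34).round(1),onz(T,*p,0).round(1))
# scene tin & bottle
for nm,p in dict(tin=(232,242),bot=(371,226)).items(): print(nm,onz(T,*p,31).round(1))
def tri(a,b):
    c1,r1=ray(T,*a);c2,r2=ray(S,*b)
    k,*_=np.linalg.lstsq(np.c_[r1,-r2],c2-c1,rcond=None)
    return (c1+r1*k[0]).round(1),(c2+r2*k[1]).round(1)
# disc triangulation
zs=lambda u,v:((u+.5)/4.4-.5+180,(v+.5)/4.2-.5+170)
for a,b in zip([(139,96),(286,101),(434,110)],[(400,140),(504,232),(622,337)]): print("disc",*tri(z(*a),zs(*b)))
E
```

```text
discs [array([632.6, -48.7,  48. ]), array([ 626.1, -163.4,   48. ]), array([ 616.4, -278.3,   48. ])]
corners [array([685.6,  11. ,  12. ]), array([ 657.8, -346.7,   12. ]), array([ 440.7, -329.9,   12. ]), array([468.3,  27.1,  12. ])]
S [233 216  11  12  84] [237.9 221.2]
S [254 239  13  13  97] [260.2 244.7]
S [279 266  14  14 114] [285.2 272.2]
tray hull [[131 262]
 [126 265]]
[472.3 416.2  34. ] [474.7 428.2   0. ]
[462.4 433.   34. ] [464.6 445.3   0. ]
tin [534.8  70.9  31. ]
bot [ 581.1 -408.6   31. ]
disc [632.7 -48.7  47.1] [633.4 -49.1  47.2]
disc [ 626.4 -163.4   46.3] [ 625.6 -162.9   46.2]
disc [ 616.6 -278.4   47. ] [ 616.1 -278.1   46.8]
```

```bash
python3 - <<'E'
from h import *
T=bot.get_image("top")
hs=cv2.cvtColor(T["pixels"],cv2.COLOR_BGR2HSV)
print(hs[243,265],hs[245,298],hs[285,170],hs[260,160])
m=cv2.inRange(hs,(22,190,120),(36,255,255)); m[:230]=0;m[:,:245]=0;m[:,360:]=0
n,l,s,c=cv2.connectedComponentsWithStats(m)
D=[np.array(p) for p in [(632.6,-48.7),(626.1,-163.4),(616.4,-278.3)]]
for i in range(1,n):
    if s[i,4]>10:
        P=onz(T,*c[i],34); v=min((d-P[:2] for d in D),key=np.linalg.norm)
        print(s[i],c[i].round(1),P.round(1),"dist",np.hypot(*v).round(1),"yaw",np.arctan2(v[1],v[0]).round(4))
m=cv2.inRange(hs,(0,200,80),(10,255,255))|cv2.inRange(hs,(172,200,80),(180,255,255))
m[:240]=0;m[:,215:]=0
cn=max(cv2.findContours(m,0,2)[0],key=cv2.contourArea)
q=cv2.approxPolyDP(cv2.convexHull(cn),5,True)[:,0]
for p in q: print(p,onz(T,*p,34).round(1))
E
```

```text
[ 30 151 247] [ 30 145 248] [  2 184 245] [  1 182 246]
[150 257] [488.2 351.6  34. ]
[126 271] [442.  432.1  34. ]
[123 264] [466.  443.4  34. ]
```

```bash
python3 - <<'E'
from h import *
T=bot.get_image("top")
hs=cv2.cvtColor(T["pixels"],cv2.COLOR_BGR2HSV)
m=cv2.inRange(hs,(24,125,120),(34,255,255)); m[:230]=0;m[:,:245]=0;m[:,360:]=0
n,l,s,c=cv2.connectedComponentsWithStats(m)
D=[np.array(p) for p in [(632.6,-48.7),(626.1,-163.4),(616.4,-278.3)]]
for i in range(1,n):
    if s[i,4]>10:
        P=onz(T,*c[i],34); v=min((d-P[:2] for d in D),key=np.linalg.norm)
        print(s[i],c[i].round(1),P.round(1),"dist",np.hypot(*v).round(1),"yaw",np.arctan2(v[1],v[0]).round(4))
m=cv2.inRange(hs,(0,150,80),(10,255,255))|cv2.inRange(hs,(172,150,80),(180,255,255))
m[:240]=0;m[:,215:]=0
cn=max(cv2.findContours(m,0,2)[0],key=cv2.contourArea)
q=cv2.approxPolyDP(cv2.convexHull(cn),4,True)[:,0]
for p in q: print(p,onz(T,*p,34).round(1))
E
```

```text
[263 239   4  10  29] [264.8 243.3] [527.7 -41.9  34. ] dist 105.1 yaw -0.0646
[297 241   3  10  29] [298.  245.3] [ 518.7 -155.5   34. ] dist 107.7 yaw -0.0736
[330 242   4  11  39] [331.4 246.9] [ 511.1 -269.4   34. ] dist 105.7 yaw -0.0845
[196 244] [529.9 194.4  34. ]
[207 291] [370.1 154.7  34. ]
[132 309] [314.9 406.3  34. ]
[122 262] [472.8 447.2  34. ]
```

```bash
cat >> h.py <<'E'
def go(P,xang):
    "print tool delta & spin to reach TCP P with tool x at world angle xang"
    o,R=st(); d=R.T@(np.array(P,float)-o["tool_pos"]); a=np.arctan2(R[1,0],R[0,0])
    s=-((xang-a+np.pi)%(2*np.pi)-np.pi)
    print("delta",d.round(1),"spin",round(s,4),"rows>=",int(np.ceil(max(np.linalg.norm(d)/41.7,abs(s)/.125))))
E
python3 -c "
from h import *
go((515,-42,150),np.pi-.077)"
```

```text
t0.35 tcp [240.3 576.7 197.7] toolx [-9.231e-01  3.846e-01  1.000e-04] z [-0.    -0.001 -1.   ] F [-0.28  0.71  0.02] op 0.998
delta [-491.6 -465.5   48. ] spin -0.3178 rows>= 17
```

drive_tool:
  motion:
    - {"x": -35,"y": -30,"z": 0,"spin": 0}
    - {"x": -65,"y": -60,"z": 0,"spin": -0.1}
    - {"x": -95,"y": -90,"z": 0,"spin": -0.2}
    - {"x": -125,"y": -118,"z": 0,"spin": -0.3}
    - {"x": -150,"y": -145,"z": 0,"spin": -0.317}

```text
invalid input at $.motion[0]: expected keys x, y, z, spin, hand
```

```bash
python3 -c "
from h import *
go((515,-42,150),np.pi-.077)"
```

```text
t0.35 tcp [240.3 576.7 197.7] toolx [-9.231e-01  3.846e-01  1.000e-04] z [-0.    -0.001 -1.   ] F [-0.28  0.71  0.02] op 0.998
delta [-491.6 -465.5   48. ] spin -0.3178 rows>= 17
```

Opening 0.4 shrinks the fingers early; I set it on the way.

drive_tool:
  motion:
    - {"x": -30,"y": -28,"z": 0,"spin": 0,"hand": 0.3}
    - {"x": -60,"y": -56,"z": 0,"spin": -0.1,"hand": 0.5}
    - {"x": -90,"y": -84,"z": 0,"spin": -0.2,"hand": 0.5}
    - {"x": -120,"y": -112,"z": 0,"spin": -0.3,"hand": 0.5}
    - {"x": -150,"y": -140,"z": 0,"spin": -0.318,"hand": 0.5}

```text
t: 0.77
tool_pos: [325.3, 388.4, 198.1]
tcp_rot: [0.036, 0.999, 0.0, 0.0]
contact_force: [-0.2, 0.6, 0.5]
opening: 0.499
```

```bash
python3 -c "
from h import *
go((515,-42,150),np.pi-.077)"
```

```text
t0.77 tcp [325.3 388.4 198.1] toolx [-9.974e-01  7.210e-02 -4.000e-04] z [ 0.  0. -1.] F [-0.21  0.57  0.53] op 0.499
delta [-220.2 -415.6   48.2] spin 0.0048 rows>= 12
```

drive_tool:
  motion:
    - {"x": -18,"y": -36,"z": 0,"spin": 0,"hand": 0.5}
    - {"x": -36,"y": -72,"z": 0,"spin": 0,"hand": 0.5}
    - {"x": -54,"y": -108,"z": 0,"spin": 0,"hand": 0.5}
    - {"x": -72,"y": -144,"z": 5,"spin": 0,"hand": 0.5}
    - {"x": -90,"y": -180,"z": 10,"spin": 0,"hand": 0.5}

```text
t: 1.18
tool_pos: [401.7, 202.0, 188.8]
tcp_rot: [0.038, 0.999, 0.0, 0.001]
contact_force: [1.7, -0.2, 0.6]
opening: 0.5
```

drive_tool:
  motion:
    - {"x": -18,"y": -36,"z": 0,"spin": 0,"hand": 0.5}
    - {"x": -36,"y": -72,"z": 0,"spin": 0,"hand": 0.5}
    - {"x": -54,"y": -108,"z": 0,"spin": 0,"hand": 0.5}
    - {"x": -72,"y": -144,"z": 5,"spin": 0,"hand": 0.5}
    - {"x": -90,"y": -180,"z": 10,"spin": 0,"hand": 0.5}

```text
t: 1.6
tool_pos: [477.8, 15.2, 178.8]
tcp_rot: [0.039, 0.999, 0.0, 0.001]
contact_force: [0.7, 1.6, 0.3]
opening: 0.499
```

```bash
python3 -c "
from h import *
go((515,-42,150),np.pi-.077)"
```

```text
t1.60 tcp [477.8  15.2 178.8] toolx [-0.997   0.077  -0.0022] z [ 0.002 -0.    -1.   ] F [0.73 1.58 0.3 ] op 0.499
delta [-41.5 -54.2  28.9] spin -0.0001 rows>= 2
```

drive_tool:
  motion:
    - {"x": -20,"y": -27,"z": 14,"spin": 0,"hand": 0.5}
    - {"x": -41,"y": -55,"z": 28,"spin": 0,"hand": 0.5}
    - {"x": -41,"y": -55,"z": 28,"spin": 0,"hand": 0.5}

```text
t: 1.85
tool_pos: [514.5, -45.6, 147.6]
tcp_rot: [0.041, 0.999, -0.001, -0.001]
contact_force: [-1.4, -0.2, 0.3]
opening: 0.501
```

```bash
python3 -c "
from h import *
import pickle
o,R=st(); d=bot.get_image('wrist'); cv2.imwrite('pics/w1.png',d['pixels']); pickle.dump((o,d),open('w1.pkl','wb'))"
```

```text
t1.85 tcp [514.5 -45.6 147.6] toolx [-0.9967  0.0816  0.0018] z [-0.002 -0.002 -1.   ] F [-1.37 -0.25  0.33] op 0.501
```

View pics/w1.png

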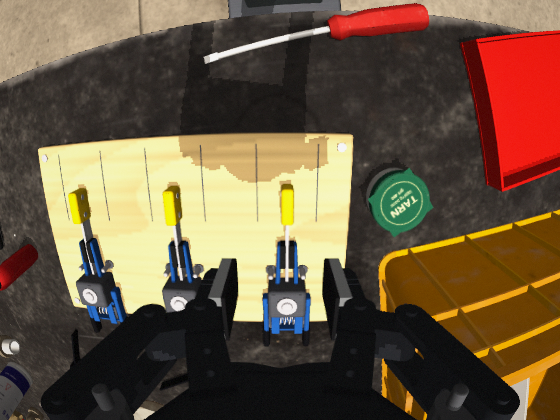

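```bash
python3 -c "
from h import *
import pickle
o,d=pickle.load(open('w1.pkl','rb'));p=d['pixels']
cv2.imwrite('pics/w1z.png',cv2.resize(p[175:325,250:330],None,fx=4,fy=4,interpolation=cv2.INTER_CUBIC))
cv2.imwrite('pics/w1y.png',cv2.resize(p[175:325,60:210],None,fx=4,fy=4,interpolation=cv2.INTER_CUBIC))"
```

```text
(no output)
```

View pics/w1z.png

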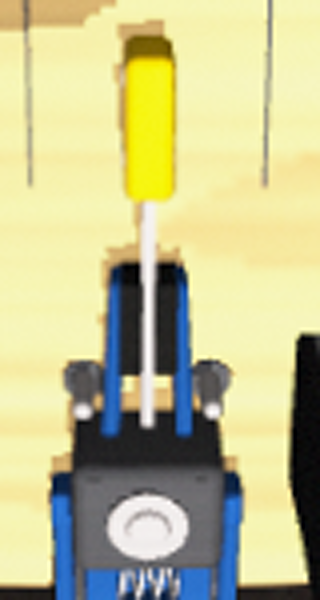

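View pics/w1y.png

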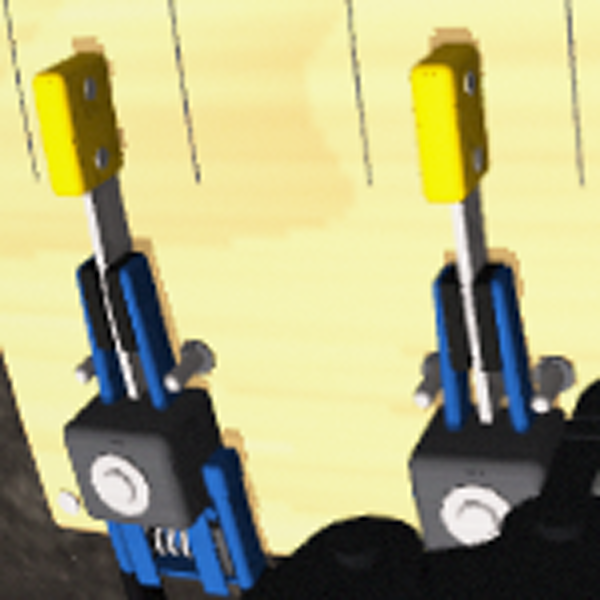

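```bash
python3 -c "
from h import *
import pickle
o,d=pickle.load(open('w1.pkl','rb'))
def Z(x0,u,v): return (u+.5)/4-.5+x0,(v+.5)/4-.5+175
for nm,x0,f,dc in (('1',250,[(128,57),(174,57),(175,198),(126,198)],(148,525)),('2',60,[(413,70),(448,68),(460,198),(425,200)],(474,514)),('3',60,[(36,80),(66,72),(88,188),(53,195)],(120,481))):
    C=np.array([wonz(d,o,*Z(x0,*q),38) for q in f]); D=wonz(d,o,*Z(x0,*dc),47)
    c=C.mean(0); v=D-c; b=(C[2]+C[3]-C[0]-C[1])/2;w=(C[1]+C[2]-C[0]-C[3])/2
    print(nm,'handle',c.round(1),'disc',D.round(1),'dist',np.hypot(*v[:2]).round(1),'yaw',np.arctan2(v[1],v[0]).round(4),'len',np.hypot(*b[:2]).round(1),'wid',np.hypot(*w[:2]).round(1))
"
```

```text
1 handle [527.5 -39.1  38. ] disc [632.  -47.6  47. ] dist 104.9 yaw -0.0812 len 34.4 wid 11.0
2 handle [ 519.7 -153.3   38. ] disc [ 623.2 -163.2   47. ] dist 104.0 yaw -0.095 len 33.2 wid 9.2
3 handle [ 510.4 -266.3   38. ] disc [ 613.8 -276.7   47. ] dist 104.0 yaw -0.0996 len 32.8 wid 12.3
```

```bash
python3 -c "
from h import *
go((527.6,-40.2,18),np.pi-.076)"
```

```text
t1.90 tcp [513.3 -43.1 148.3] toolx [-0.9967  0.0811  0.0031] z [-0.003  0.    -1.   ] F [-0.45  1.56  0.01] op 0.497
delta [-14.4   4.  130.3] spin -0.0052 rows>= 4
```

drive_tool:
  motion:
    - {"x": -14,"y": 3,"z": 20,"spin": 0,"hand": 0.5}
    - {"x": -14,"y": 3,"z": 55,"spin": 0,"hand": 0.5}
    - {"x": -14,"y": 3,"z": 80,"spin": 0,"hand": 0.5}
    - {"x": -14,"y": 3,"z": 80,"spin": 0,"hand": 0.5}

```text
t: 2.23
tool_pos: [522.2, -36.6, 64.9]
tcp_rot: [0.038, 0.999, 0.001, -0.006]
contact_force: [-1.3, 0.3, -0.7]
opening: 0.5
```

```bash
python3 -c "
from h import *
go((527.6,-40.2,18),np.pi-.076)
d=bot.get_image('wrist'); cv2.imwrite('pics/w2.png',d['pixels'])"
```

```text
t2.23 tcp [522.2 -36.6  64.9] toolx [-0.9971  0.0757  0.0114] z [-0.011  0.003 -1.   ] F [-1.27  0.34 -0.73] op 0.500
delta [-6.2 -3.2 46.9] spin 0.0002 rows>= 2
```

View pics/w2.png

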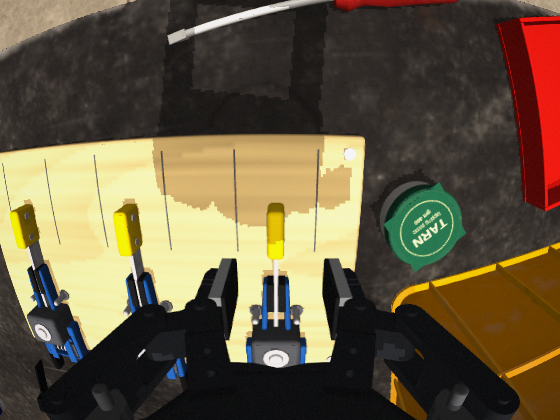

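```bash
python3 -c "
from h import *
o,R=st(); d=bot.get_image('wrist'); p=d['pixels'];cv2.imwrite('pics/w3.png',p)
m=cv2.inRange(cv2.cvtColor(p,cv2.COLOR_BGR2HSV),(24,200,200),(33,255,255))
n,l,s,c=cv2.connectedComponentsWithStats(m)
for i in range(1,n):
  if s[i,4]>60 and s[i,1]<260: print(s[i],c[i],wonz(d,o,*c[i],38).round(1), wonz(d,o,s[i,0]+s[i,2]/2,s[i,1],38).round(1),wonz(d,o,s[i,0]+s[i,2]/2,s[i,1]+s[i,3],38).round(1))
go((527.6,-40.2,18),np.pi-.076)
"
```

```text
t2.28 tcp [524.1 -37.1  67.5] toolx [-0.9971  0.0757  0.0075] z [-0.007  0.002 -1.   ] F [ 0.73 -0.92 -0.55] op 0.500
[ 11 209  16  36 275] [ 18.4        226.61454545] [ 510.5 -267.2   38. ] [ 494.6 -259.5   38. ] [ 528.  -274.6   38. ]
[115 209  18  43 521] [123.27639155 229.85412668] [ 519.1 -152.7   38. ] [ 503. -148.   38.] [ 537.2 -157.    38. ]
[268 209  16  46 665] [275.55639098 232.15338346] [528.1 -39.5  38. ] [511.4 -37.8  38. ] [545.6 -40.6  38. ]
[499 245  48  19 213] [522.42253521 254.38497653] [570.7 176.6  38. ] [561.3 174.7  38. ] [581.1 180.5  38. ]
t2.33 tcp [526.6 -37.6  69.8] toolx [-0.9971  0.0756  0.0023] z [-0.002  0.001 -1.   ] F [0.72 0.12 0.01] op 0.498
delta [-1.4 -2.5 51.8] spin 0.0003 rows>= 2
```

drive_tool:
  motion:
    - {"x": -1,"y": -2,"z": 25,"spin": 0,"hand": 0.5}
    - {"x": -1,"y": -2,"z": 45,"spin": 0,"hand": 0.5}
    - {"x": -1,"y": -2,"z": 50,"spin": 0,"hand": 0.5}
    - {"x": -1,"y": -2,"z": 50,"spin": 0,"hand": 0.5}
    - {"x": -1,"y": -2,"z": 50,"spin": 0,"hand": 0.5}

```text
t: 2.75
tool_pos: [530.0, -40.9, 22.1]
tcp_rot: [0.038, 0.999, -0.0, 0.001]
contact_force: [0.3, 0.0, -0.3]
opening: 0.503
```

drive_tool:
  motion:
    - {"x": 0,"y": 0,"z": 0,"spin": 0,"hand": 0.7}
    - {"x": 0,"y": 0,"z": 0,"spin": 0,"hand": 0.8}
    - {"x": 0,"y": 0,"z": 0,"spin": 0,"hand": 0.9}
    - {"x": 0,"y": 0,"z": 0,"spin": 0,"hand": 1}
    - {"x": 0,"y": 0,"z": 0,"spin": 0,"hand": 1}

```text
t: 3.17
tool_pos: [528.8, -40.9, 20.6]
tcp_rot: [0.038, 0.999, -0.0, 0.0]
contact_force: [0.5, -0.5, 0.8]
opening: 0.001
```

```bash
python3 -c "
from h import *
go((527.6,-40.2,18),np.pi-.076)
d=bot.get_image('wrist'); cv2.imwrite('pics/w4.png',d['pixels'])"
```

```text
t3.17 tcp [528.8 -40.9  20.6] toolx [-9.97e-01  7.68e-02 -7.00e-04] z [ 0.001 -0.    -1.   ] F [ 0.46 -0.53  0.81] op 0.001
delta [1.3 0.6 2.6] spin -0.0009 rows>= 1
```

View pics/w4.png

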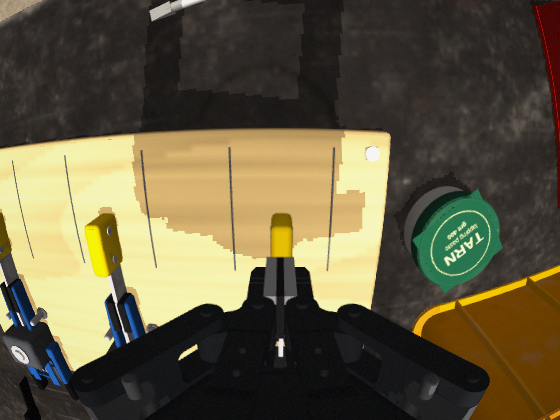

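```bash
python3 -c "
from h import *
d=bot.get_image('scene'); cv2.imwrite('pics/s5.png',cv2.resize(d['pixels'][150:310,170:370],None,fx=4,fy=3.75,interpolation=cv2.INTER_CUBIC))
o,R=st(); print(proj(d,o['tool_pos']), proj(d,(527.6,-40,38)))
p=cv2.imread('pics/w4.png'); cv2.imwrite('pics/w4z.png',cv2.resize(p[190:370,200:370],None,fx=4,fy=3.3,interpolation=cv2.INTER_CUBIC))"
```

```text
t3.27 tcp [528.6 -40.9  20.2] toolx [-9.971e-01  7.670e-02 -1.000e-04] z [ 0. -0. -1.] F [-0.18 -0.08 -0.37] op 0.001
[238.07769169 223.18258696] [237.29740872 218.06530923]
```

View pics/s5.png

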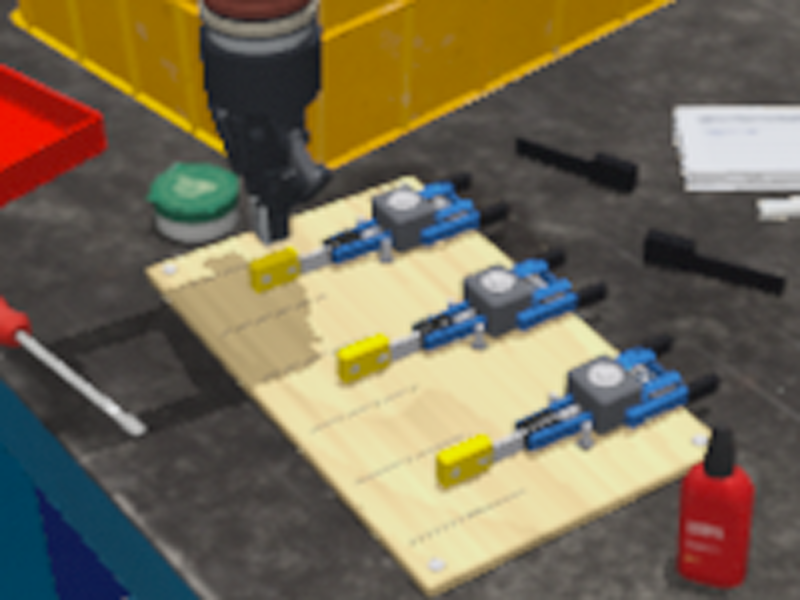

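View pics/w4z.png

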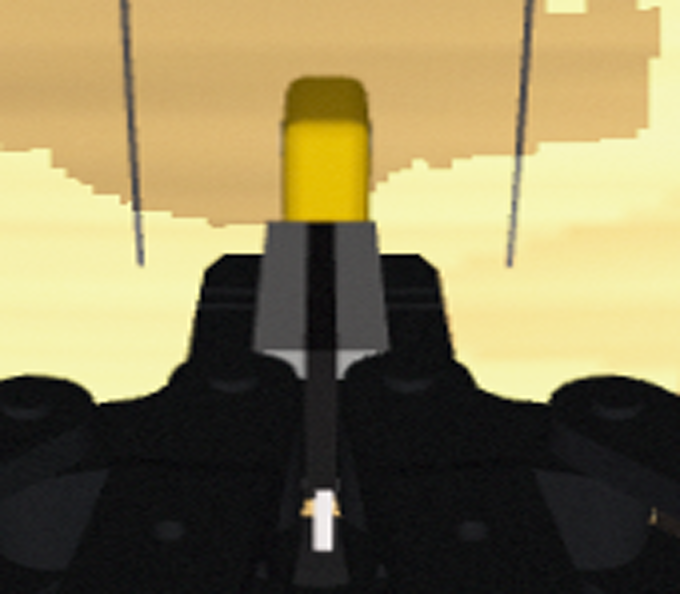

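```bash
python3 -c "
from h import *
d=bot.get_image('scene'); cv2.imwrite('pics/s6.png',cv2.resize(d['pixels'][175:235,210:280],None,fx=10,fy=10,interpolation=cv2.INTER_CUBIC))
t=bot.get_image('top'); cv2.imwrite('pics/t6.png',cv2.resize(t['pixels'][200:270,230:300],None,fx=8,fy=8,interpolation=cv2.INTER_CUBIC))
for z in (20,30,40,50,60): print(z,proj(d,(528.6,-40.9,z)).round(1),proj(t,(528.6,-40.9,z)).round(1))"
```

```text
20 [238.1 223.2] [264.7 243.5]
30 [237.9 220.4] [264.5 243.2]
40 [237.8 217.5] [264.4 242.9]
50 [237.6 214.6] [264.2 242.6]
60 [237.4 211.7] [264.1 242.2]
```

View pics/s6.png

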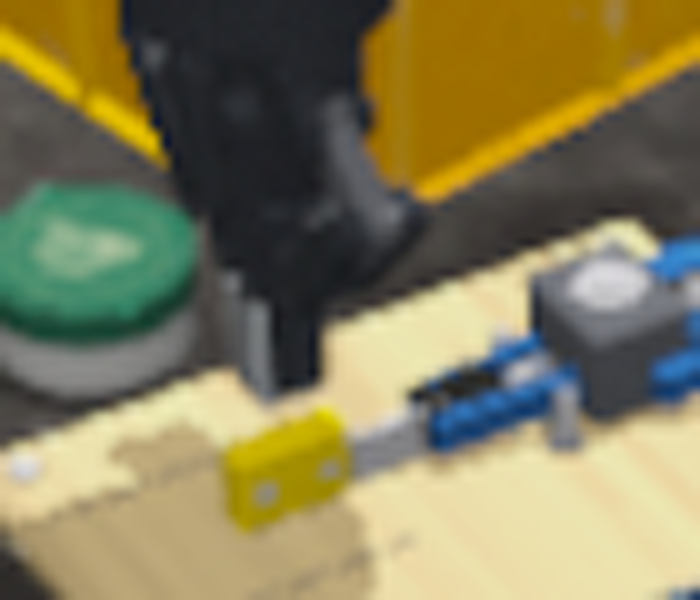

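View pics/t6.png

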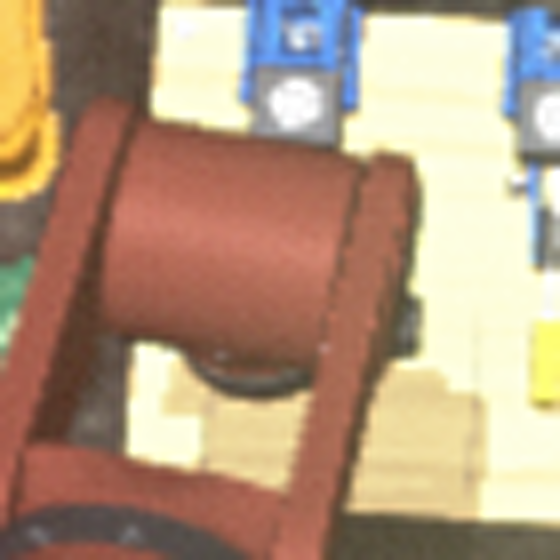

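drive_tool:
  motion:
    - {"x": 0,"y": 0,"z": 0,"spin": 0,"hand": 0.5}
    - {"x": 0,"y": 0,"z": 0,"spin": 0,"hand": 0.5}
    - {"x": 0,"y": 0,"z": 0,"spin": 0,"hand": 0.5}
    - {"x": 0,"y": 0,"z": 9,"spin": 0,"hand": 0.5}
    - {"x": 0,"y": 0,"z": 18,"spin": 0,"hand": 0.5}

```text
t: 3.78
tool_pos: [529.3, -41.0, 2.1]
tcp_rot: [0.038, 0.999, -0.0, 0.001]
contact_force: [-0.2, 0.4, -0.1]
opening: 0.503
```

drive_tool:
  motion:
    - {"x": 0,"y": 0,"z": 0,"spin": 0,"hand": 0.5}
    - {"x": 0,"y": 0,"z": 0,"spin": 0,"hand": 0.5}

```text
t: 3.95
tool_pos: [527.1, -40.6, 0.6]
tcp_rot: [0.038, 0.999, 0.0, -0.002]
contact_force: [0.1, 0.4, -0.6]
opening: 0.497
```

```bash
python3 -c "
from h import *
o,R=st()
d=bot.get_image('scene'); cv2.imwrite('pics/s7.png',cv2.resize(d['pixels'][175:235,210:280],None,fx=8,fy=8,interpolation=cv2.INTER_CUBIC))
d=bot.get_image('wrist'); cv2.imwrite('pics/w7.png',d['pixels'])"
```

```text
t3.95 tcp [527.1 -40.6   0.6] toolx [-0.997   0.0768  0.0032] z [-0.003  0.001 -1.   ] F [ 0.15  0.42 -0.59] op 0.497
```

View pics/s7.png

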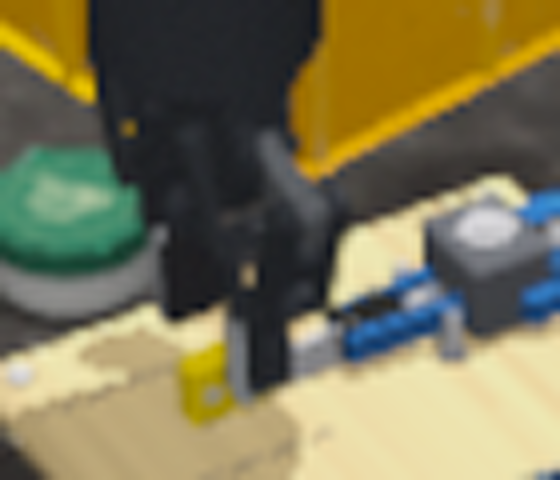

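View pics/w7.png

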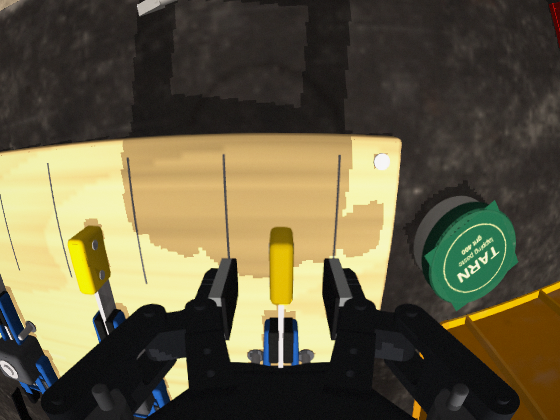

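```bash
python3 -c "
from h import *
d=bot.get_image('scene')
for z in (12,20,25,30,35,40): print(z,proj(d,(525.5,-62.4,z)).round(1),proj(d,(525,-72,z)).round(1))
st()"
```

```text
12 [241.7 230. ] [243.5 231.9]
20 [241.6 227.7] [243.4 229.6]
25 [241.5 226.3] [243.3 228.2]
30 [241.4 224.8] [243.3 226.7]
35 [241.3 223.4] [243.2 225.3]
40 [241.3 221.9] [243.1 223.8]
t4.10 tcp [528.6 -40.9   2. ] toolx [-0.9971  0.0767 -0.    ] z [ 0.  0. -1.] F [0.32 0.41 0.43] op 0.500
```

drive_tool:
  motion:
    - {"x": 0,"y": 0,"z": 6,"spin": 0,"hand": 0.5}
    - {"x": 0,"y": 0,"z": 12,"spin": 0,"hand": 0.5}
    - {"x": 0,"y": 0,"z": 12,"spin": 0,"hand": 0.5}
    - {"x": 0,"y": 0,"z": 12,"spin": 0,"hand": 0.5}
    - {"x": 0,"y": 0,"z": 12,"spin": 0,"hand": 0.6}

```text
t: 4.52
tool_pos: [528.4, -40.8, -10.1]
tcp_rot: [0.038, 0.999, 0.0, -0.0]
contact_force: [0.3, -0.1, 0.3]
opening: 0.402
```

drive_tool:
  motion:
    - {"x": 0,"y": 0,"z": 0,"spin": 0,"hand": 0.7}
    - {"x": 0,"y": 0,"z": 0,"spin": 0,"hand": 0.78}
    - {"x": 0,"y": 0,"z": 0,"spin": 0,"hand": 0.84}
    - {"x": 0,"y": 0,"z": 0,"spin": 0,"hand": 0.9}
    - {"x": 0,"y": 0,"z": 0,"spin": 0,"hand": 1}

```text
t: 4.93
tool_pos: [528.8, -40.9, -9.5]
tcp_rot: [0.038, 0.999, -0.0, 0.0]
contact_force: [-1.1, 0.4, 2.6]
opening: 0.124
```

```bash
python3 -c "
from h import *
o,R=st()
d=bot.get_image('scene'); cv2.imwrite('pics/s8.png',cv2.resize(d['pixels'][175:235,210:280],None,fx=8,fy=8,interpolation=cv2.INTER_CUBIC))
"
```

```text
t4.93 tcp [528.8 -40.9  -9.5] toolx [-9.971e-01  7.660e-02 -5.000e-04] z [ 0. -0. -1.] F [-1.12  0.38  2.56] op 0.124
```

View pics/s8.png

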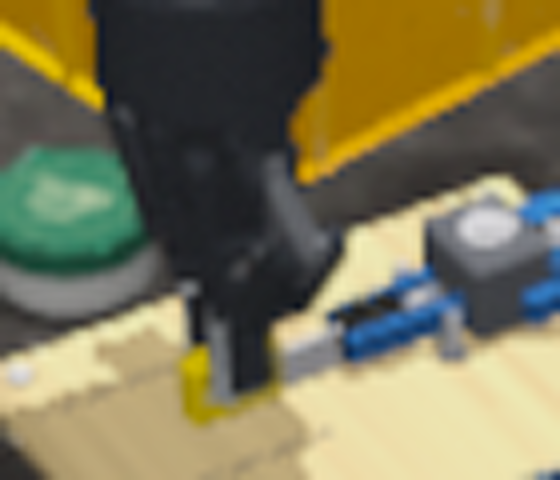

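drive_tool:
  motion:
    - {"x": 0,"y": 0,"z": 0,"spin": 0,"hand": 1}
    - {"x": 0,"y": 0,"z": 0,"spin": 0,"hand": 1}

```text
t: 5.15
tool_pos: [528.8, -40.9, -9.5]
tcp_rot: [0.038, 0.999, -0.0, 0.0]
contact_force: [-0.6, -0.0, 4.4]
opening: 0.122
```

drive_tool:
  motion:
    - {"x": 0.5,"y": 0,"z": 0,"spin": 0,"hand": 1}
    - {"x": 1,"y": 0,"z": 0,"spin": 0,"hand": 1}
    - {"x": 1.5,"y": 0,"z": 0,"spin": 0,"hand": 1}
    - {"x": 2,"y": 0,"z": 0,"spin": 0,"hand": 1}

```text
t: 5.48
tool_pos: [527.8, -41.0, -9.5]
tcp_rot: [0.038, 0.999, -0.0, 0.001]
contact_force: [2.8, -0.3, 2.2]
opening: 0.119
```

drive_tool:
  motion:
    - {"x": 0.5,"y": 0,"z": 0,"spin": 0,"hand": 1}
    - {"x": 1,"y": 0,"z": 0,"spin": 0,"hand": 1}
    - {"x": 1.5,"y": 0,"z": 0,"spin": 0,"hand": 1}
    - {"x": 2,"y": 0,"z": 0,"spin": 0,"hand": 1}

```text
t: 5.82
tool_pos: [525.3, -40.8, -9.5]
tcp_rot: [0.038, 0.999, -0.0, 0.001]
contact_force: [3.6, -0.5, 3.8]
opening: 0.121
```

drive_tool:
  motion:
    - {"x": 0.5,"y": 0,"z": 0,"spin": 0,"hand": 1}
    - {"x": 1,"y": 0,"z": 0,"spin": 0,"hand": 1}

```text
t: 5.98
tool_pos: [524.3, -40.7, -9.5]
tcp_rot: [0.038, 0.999, -0.0, 0.001]
contact_force: [4.0, -0.8, 4.0]
opening: 0.12
```

drive_tool:
  motion:
    - {"x": 0.5,"y": 0,"z": 0,"spin": 0,"hand": 1}
    - {"x": 1,"y": 0,"z": 0,"spin": 0,"hand": 1}
    - {"x": 1.5,"y": 0,"z": 0,"spin": 0,"hand": 1}

```text
t: 6.23
tool_pos: [523.8, -40.6, -9.4]
tcp_rot: [0.039, 0.999, -0.0, 0.002]
contact_force: [7.8, 0.6, 0.1]
opening: 0.119
```

drive_tool:
  motion:
    - {"x": 0.5,"y": 0,"z": 0,"spin": 0,"hand": 1}
    - {"x": 1,"y": 0,"z": 0,"spin": 0,"hand": 1}
    - {"x": 1.5,"y": 0,"z": 0,"spin": 0,"hand": 1}

```text
t: 6.48
tool_pos: [523.7, -40.5, -9.4]
tcp_rot: [0.039, 0.999, -0.0, 0.004]
contact_force: [11.2, 1.3, -3.2]
opening: 0.118
```

```bash
python3 -c "
from h import *
o,R=st()
d=bot.get_image('wrist'); cv2.imwrite('pics/w9.png',d['pixels'])
d=bot.get_image('scene'); cv2.imwrite('pics/s9.png',cv2.resize(d['pixels'][175:235,210:280],None,fx=8,fy=8,interpolation=cv2.INTER_CUBIC))
"
```

```text
t6.48 tcp [523.7 -40.5  -9.4] toolx [-0.997   0.0774 -0.0072] z [ 0.007 -0.001 -1.   ] F [11.16  1.33 -3.23] op 0.118
```

View pics/s9.png

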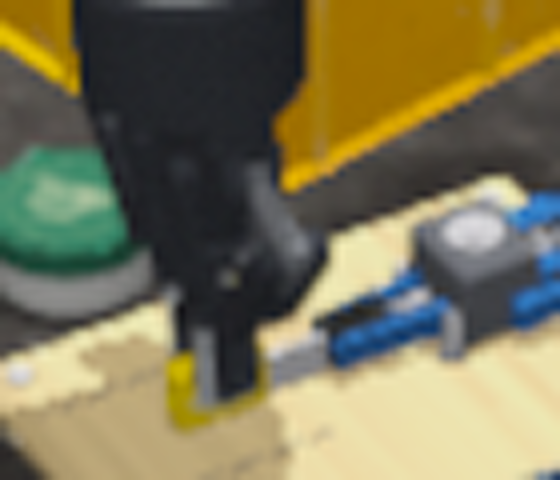

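View pics/w9.png

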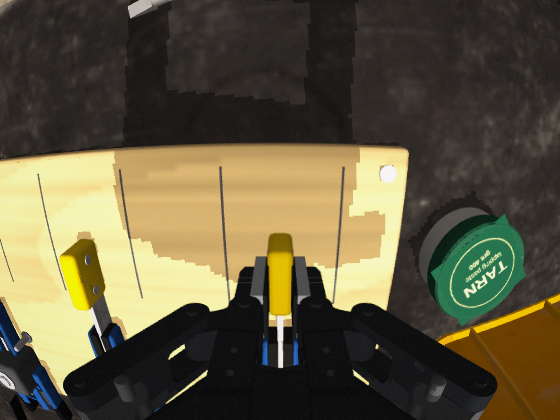

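drive_tool:
  motion:
    - {"x": 0.5,"y": 0,"z": 0,"spin": 0,"hand": 1}
    - {"x": 1,"y": 0,"z": 0,"spin": 0,"hand": 1}

```text
t: 6.75
tool_pos: [523.6, -40.5, -9.3]
tcp_rot: [0.039, 0.999, -0.0, 0.005]
contact_force: [11.0, 1.1, -3.6]
opening: 0.125
```

drive_tool:
  motion:
    - {"x": 0.5,"y": 0,"z": 0,"spin": 0,"hand": 1}
    - {"x": 1,"y": 0,"z": 0,"spin": 0,"hand": 1}

```text
t: 6.92
tool_pos: [523.4, -40.5, -9.0]
tcp_rot: [0.039, 0.999, -0.0, 0.005]
contact_force: [12.6, -0.4, -3.5]
opening: 0.121
```

drive_tool:
  motion:
    - {"x": 0.5,"y": 0,"z": 0,"spin": 0,"hand": 1}
    - {"x": 1,"y": 0,"z": 0,"spin": 0,"hand": 1}

```text
t: 7.08
tool_pos: [522.8, -40.5, -8.8]
tcp_rot: [0.039, 0.999, -0.0, 0.006]
contact_force: [12.6, 0.7, -3.2]
opening: 0.12
```

drive_tool:
  motion:
    - {"x": 0.5,"y": 0,"z": 0,"spin": 0,"hand": 1}
    - {"x": 1,"y": 0,"z": 0,"spin": 0,"hand": 1}
    - {"x": 1.5,"y": 0,"z": 0,"spin": 0,"hand": 1}

```text
t: 7.33
tool_pos: [521.8, -40.4, -8.5]
tcp_rot: [0.039, 0.999, -0.0, 0.006]
contact_force: [12.3, 0.0, -2.4]
opening: 0.122
```

drive_tool:
  motion:
    - {"x": 0.5,"y": 0,"z": 0,"spin": 0,"hand": 1}
    - {"x": 1,"y": 0,"z": 0,"spin": 0,"hand": 1}
    - {"x": 1.5,"y": 0,"z": 0,"spin": 0,"hand": 1}

```text
t: 7.58
tool_pos: [520.6, -40.3, -8.2]
tcp_rot: [0.039, 0.999, -0.0, 0.006]
contact_force: [12.3, 1.1, -1.6]
opening: 0.12
```

```bash
python3 -c "
from h import *
o,R=st()
d=bot.get_image('wrist'); cv2.imwrite('pics/w10.png',d['pixels'])
d=bot.get_image('scene'); cv2.imwrite('pics/s10.png',cv2.resize(d['pixels'][175:235,210:280],None,fx=8,fy=8,interpolation=cv2.INTER_CUBIC))
"
```

```text
t7.58 tcp [520.6 -40.3  -8.2] toolx [-0.9969  0.0775 -0.013 ] z [ 0.013 -0.001 -1.   ] F [12.32  1.09 -1.55] op 0.120
```

View pics/s10.png

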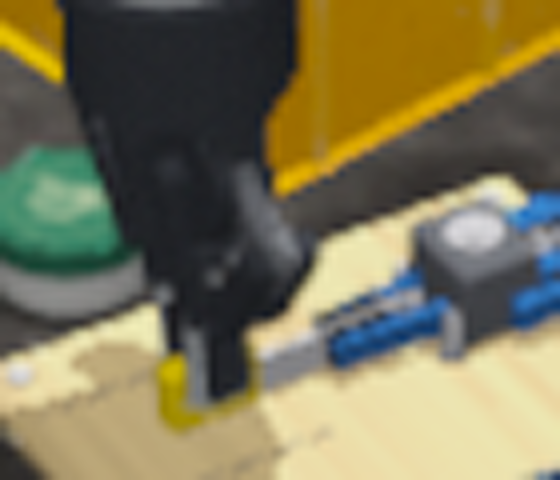

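drive_tool:
  motion:
    - {"x": 0.5,"y": 0,"z": 0,"spin": 0,"hand": 1}
    - {"x": 1,"y": 0,"z": 0,"spin": 0,"hand": 1}
    - {"x": 1.5,"y": 0,"z": 0,"spin": 0,"hand": 1}
    - {"x": 2,"y": 0,"z": 0,"spin": 0,"hand": 1}

```text
t: 8.02
tool_pos: [518.9, -40.2, -8.0]
tcp_rot: [0.039, 0.999, -0.0, 0.007]
contact_force: [12.3, 1.5, -1.0]
opening: 0.121
```

drive_tool:
  motion:
    - {"x": -1,"y": 0,"z": 0,"spin": 0,"hand": 1}
    - {"x": -2,"y": 0,"z": 0,"spin": 0,"hand": 1}
    - {"x": -3,"y": 0,"z": 0,"spin": 0,"hand": 1}
    - {"x": -3.5,"y": 0,"z": 0,"spin": 0,"hand": 1}

```text
t: 8.35
tool_pos: [518.5, -40.1, -8.9]
tcp_rot: [0.039, 0.999, -0.0, 0.002]
contact_force: [4.3, 0.3, 4.6]
opening: 0.123
```

drive_tool:
  motion:
    - {"x": -0.5,"y": 0,"z": 0,"spin": 0,"hand": 0.85}
    - {"x": -0.5,"y": 0,"z": 0,"spin": 0,"hand": 0.7}
    - {"x": -0.5,"y": 0,"z": 0,"spin": 0,"hand": 0.5}
    - {"x": -0.5,"y": 0,"z": -10,"spin": 0,"hand": 0.5}
    - {"x": -0.5,"y": 0,"z": -40,"spin": 0,"hand": 0.5}

```text
t: 8.77
tool_pos: [509.6, -38.6, 25.3]
tcp_rot: [0.038, 0.999, 0.001, -0.007]
contact_force: [-0.5, 0.5, 0.4]
opening: 0.499
```

```bash
python3 -c "
from h import *
go((520,-153.5,60),np.pi-.08)
d=bot.get_image('wrist'); cv2.imwrite('pics/w11.png',d['pixels'])
"
```

```text
t8.77 tcp [509.6 -38.6  25.3] toolx [-0.9969  0.0768  0.0144] z [-0.014  0.003 -1.   ] F [-0.47  0.53  0.43] op 0.499
delta [ -18.7 -113.7  -35.2] spin 0.0031 rows>= 3
```

View pics/w11.png

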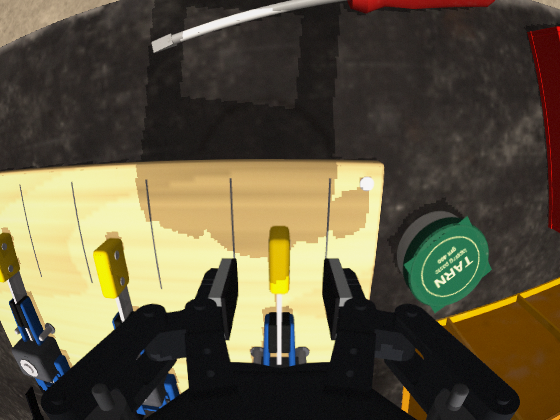

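drive_tool:
  motion:
    - {"x": -3,"y": -30,"z": -15,"spin": 0,"hand": 0.5}
    - {"x": -6,"y": -65,"z": -15,"spin": 0,"hand": 0.5}
    - {"x": -8,"y": -100,"z": -15,"spin": 0,"hand": 0.5}
    - {"x": -9,"y": -114,"z": -15,"spin": 0.003,"hand": 0.5}
    - {"x": -9,"y": -114,"z": -15,"spin": 0.003,"hand": 0.5}

```text
t: 9.23
tool_pos: [516.6, -157.2, 45.7]
tcp_rot: [0.042, 0.999, -0.0, 0.0]
contact_force: [0.5, -0.5, 0.1]
opening: 0.5
```

drive_tool:
  motion:
    - {"x": 0,"y": 0,"z": 0,"spin": 0,"hand": 0.5}
    - {"x": 0,"y": 0,"z": 0,"spin": 0,"hand": 0.5}

```text
t: 9.4
tool_pos: [515.9, -153.1, 44.6]
tcp_rot: [0.04, 0.999, 0.001, -0.001]
contact_force: [-0.1, -0.4, 0.7]
opening: 0.5
```

```bash
cat > look.py <<'E'
from h import *
import sys
o,R=st(); d=bot.get_image('wrist'); p=d['pixels'];cv2.imwrite('pics/%s.png'%sys.argv[1],p)
m=cv2.inRange(cv2.cvtColor(p,cv2.COLOR_BGR2HSV),(24,200,190),(33,255,255))
n,l,s,c=cv2.connectedComponentsWithStats(m)
for i in range(1,n):
  if s[i,4]>60 and s[i,1]<300 and s[i,0]<420: print(s[i],c[i].round(1),wonz(d,o,*c[i],38).round(1), wonz(d,o,s[i,0]+s[i,2]/2,s[i,1],38).round(1),wonz(d,o,s[i,0]+s[i,2]/2,s[i,1]+s[i,3],38).round(1))
E
python3 look.py w12; python3 -c "
from h import *
go((520,-153.5,-10),np.pi-.08)"
```

```text
t9.40 tcp [ 515.9 -153.1   44.6] toolx [-0.9968  0.0797  0.0019] z [-0.002  0.001 -1.   ] F [-0.05 -0.38  0.66] op 0.500
[101 219  21  46 588] [110.8 241.5] [ 509.9 -267.5   38. ] [ 493.8 -262.2   38. ] [ 527.9 -272.6   38. ]
[270 222  18  49 681] [278.2 247. ] [ 520.6 -153.6   38. ] [ 504.  -151.8   38. ] [ 537.8 -154.5   38. ]
t9.45 tcp [ 516.  -152.8   44.6] toolx [-0.9969  0.0788  0.0018] z [-0.002  0.001 -1.   ] F [-0.45  1.63  0.93] op 0.504
delta [-4.2 -0.5 54.6] spin 0.0011 rows>= 2
```

View pics/w12.png

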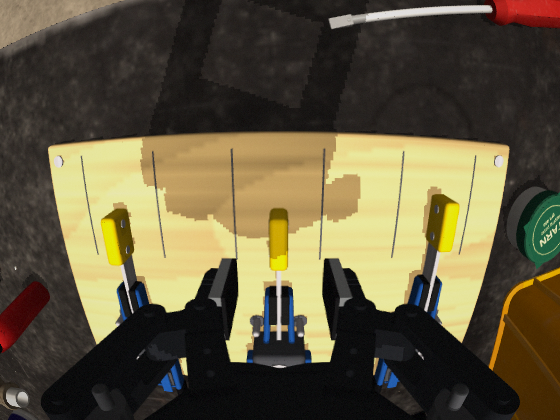

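drive_tool:
  motion:
    - {"x": -3,"y": -0.5,"z": 20,"spin": 0.001,"hand": 0.5}
    - {"x": -3,"y": -0.5,"z": 40,"spin": 0.001,"hand": 0.5}
    - {"x": -3,"y": -0.5,"z": 54,"spin": 0.001,"hand": 0.5}
    - {"x": -3,"y": -0.5,"z": 54,"spin": 0.001,"hand": 0.5}
    - {"x": -3,"y": -0.5,"z": 54,"spin": 0.001,"hand": 0.6}

```text
t: 9.87
tool_pos: [518.5, -153.2, -10.0]
tcp_rot: [0.04, 0.999, 0.001, -0.002]
contact_force: [-0.5, 0.6, 0.6]
opening: 0.408
```

drive_tool:
  motion:
    - {"x": 0,"y": 0,"z": 0,"spin": 0,"hand": 0.7}
    - {"x": 0,"y": 0,"z": 0,"spin": 0,"hand": 0.78}
    - {"x": 0,"y": 0,"z": 0,"spin": 0,"hand": 0.84}
    - {"x": 0,"y": 0,"z": 0,"spin": 0,"hand": 0.9}
    - {"x": 0,"y": 0,"z": 0,"spin": 0,"hand": 1}

```text
t: 10.28
tool_pos: [520.9, -155.3, -7.4]
tcp_rot: [0.04, 0.999, -0.0, 0.001]
contact_force: [-0.3, 1.4, 5.2]
opening: 0.121
```

drive_tool:
  motion:
    - {"x": 0,"y": 0,"z": 0,"spin": 0,"hand": 1}
    - {"x": 0,"y": 0,"z": 0,"spin": 0,"hand": 1}

```text
t: 10.45
tool_pos: [520.9, -155.3, -7.4]
tcp_rot: [0.04, 0.999, -0.0, 0.001]
contact_force: [-0.2, 1.4, 6.6]
opening: 0.122
```

drive_tool:
  motion:
    - {"x": 0.5,"y": 0,"z": 0,"spin": 0,"hand": 1}
    - {"x": 1,"y": 0,"z": 0,"spin": 0,"hand": 1}
    - {"x": 1.5,"y": 0,"z": 0,"spin": 0,"hand": 1}
    - {"x": 2,"y": 0,"z": 0,"spin": 0,"hand": 1}

```text
t: 10.78
tool_pos: [520.5, -155.7, -7.4]
tcp_rot: [0.041, 0.999, -0.001, 0.003]
contact_force: [4.4, 1.0, 5.6]
opening: 0.118
```

drive_tool:
  motion:
    - {"x": 0.5,"y": 0,"z": -0.5,"spin": 0,"hand": 1}
    - {"x": 1,"y": 0,"z": -1,"spin": 0,"hand": 1}
    - {"x": 1.5,"y": 0,"z": -1.5,"spin": 0,"hand": 1}

```text
t: 11.03
tool_pos: [516.3, -155.2, -7.4]
tcp_rot: [0.04, 0.999, -0.0, 0.0]
contact_force: [2.3, -0.1, 1.8]
opening: 0.118
```

drive_tool:
  motion:
    - {"x": 0.5,"y": 0,"z": 0,"spin": 0,"hand": 1}
    - {"x": 1,"y": 0,"z": 0,"spin": 0,"hand": 1}
    - {"x": 1.5,"y": 0,"z": 0,"spin": 0,"hand": 1}

```text
t: 11.28
tool_pos: [515.0, -154.9, -7.4]
tcp_rot: [0.04, 0.999, -0.0, 0.0]
contact_force: [4.0, -1.0, 1.9]
opening: 0.12
```

drive_tool:
  motion:
    - {"x": 0.5,"y": 0,"z": 0,"spin": 0,"hand": 1}
    - {"x": 1,"y": 0,"z": 0,"spin": 0,"hand": 1}
    - {"x": 1.5,"y": 0,"z": 0,"spin": 0,"hand": 1}

```text
t: 11.53
tool_pos: [514.9, -154.8, -7.4]
tcp_rot: [0.041, 0.999, -0.0, 0.002]
contact_force: [7.8, 0.1, -1.6]
opening: 0.12
```

drive_tool:
  motion:
    - {"x": 0.5,"y": 0,"z": 0,"spin": 0,"hand": 1}
    - {"x": 1,"y": 0,"z": 0,"spin": 0,"hand": 1}

```text
t: 11.7
tool_pos: [515.0, -154.8, -7.2]
tcp_rot: [0.041, 0.999, -0.0, 0.003]
contact_force: [11.2, 0.3, -3.3]
opening: 0.121
```

drive_tool:
  motion:
    - {"x": 0.5,"y": 0,"z": 0,"spin": 0,"hand": 1}
    - {"x": 1,"y": 0,"z": 0,"spin": 0,"hand": 1}

```text
t: 11.87
tool_pos: [515.0, -154.9, -7.0]
tcp_rot: [0.041, 0.999, -0.001, 0.004]
contact_force: [13.0, -0.1, -5.2]
opening: 0.119
```

drive_tool:
  motion:
    - {"x": 0.5,"y": 0,"z": 0,"spin": 0,"hand": 1}
    - {"x": 1,"y": 0,"z": 0,"spin": 0,"hand": 1}

```text
t: 12.03
tool_pos: [514.8, -154.9, -6.8]
tcp_rot: [0.041, 0.999, -0.001, 0.005]
contact_force: [13.5, 0.6, -3.9]
opening: 0.122
```

drive_tool:
  motion:
    - {"x": 0.5,"y": 0,"z": 0,"spin": 0,"hand": 1}
    - {"x": 1,"y": 0,"z": 0,"spin": 0,"hand": 1}

```text
t: 12.2
tool_pos: [514.4, -154.9, -6.6]
tcp_rot: [0.041, 0.999, -0.001, 0.006]
contact_force: [14.1, 0.3, -5.6]
opening: 0.118
```

drive_tool:
  motion:
    - {"x": 0.5,"y": 0,"z": 0,"spin": 0,"hand": 1}
    - {"x": 1,"y": 0,"z": 0,"spin": 0,"hand": 1}
    - {"x": 1.5,"y": 0,"z": 0,"spin": 0,"hand": 1}
    - {"x": 2,"y": 0,"z": 0,"spin": 0,"hand": 1}

```text
t: 12.53
tool_pos: [513.3, -154.9, -6.1]
tcp_rot: [0.041, 0.999, -0.001, 0.007]
contact_force: [13.0, 1.7, -4.5]
opening: 0.119
```

drive_tool:
  motion:
    - {"x": 0.5,"y": 0,"z": 0,"spin": 0,"hand": 1}
    - {"x": 1,"y": 0,"z": 0,"spin": 0,"hand": 1}
    - {"x": 1.5,"y": 0,"z": 0,"spin": 0,"hand": 1}
    - {"x": 2,"y": 0,"z": 0,"spin": 0,"hand": 1}

```text
t: 12.87
tool_pos: [511.8, -154.9, -5.7]
tcp_rot: [0.041, 0.999, -0.001, 0.007]
contact_force: [14.3, 1.0, -1.5]
opening: 0.118
```

drive_tool:
  motion:
    - {"x": 0.5,"y": 0,"z": 0,"spin": 0,"hand": 1}
    - {"x": 1,"y": 0,"z": 0,"spin": 0,"hand": 1}
    - {"x": 1.5,"y": 0,"z": 0,"spin": 0,"hand": 1}
    - {"x": 2,"y": 0,"z": 0,"spin": 0,"hand": 1}

```text
t: 13.2
tool_pos: [510.1, -154.7, -5.4]
tcp_rot: [0.041, 0.999, -0.001, 0.007]
contact_force: [14.2, 1.8, -2.3]
opening: 0.126
```

drive_tool:
  motion:
    - {"x": -1,"y": 0,"z": 0,"spin": 0,"hand": 1}
    - {"x": -2,"y": 0,"z": 0,"spin": 0,"hand": 1}
    - {"x": -3,"y": 0,"z": 0,"spin": 0,"hand": 1}
    - {"x": -4,"y": 0,"z": 0,"spin": 0,"hand": 1}

```text
t: 13.53
tool_pos: [509.7, -154.5, -6.3]
tcp_rot: [0.041, 0.999, -0.0, 0.002]
contact_force: [3.2, -0.5, 4.7]
opening: 0.116
```

drive_tool:
  motion:
    - {"x": -0.5,"y": 0,"z": 0,"spin": 0,"hand": 0.85}
    - {"x": -0.5,"y": 0,"z": 0,"spin": 0,"hand": 0.7}
    - {"x": -0.5,"y": 0,"z": 0,"spin": 0,"hand": 0.5}
    - {"x": -0.5,"y": 0,"z": -10,"spin": 0,"hand": 0.5}
    - {"x": -0.5,"y": 0,"z": -40,"spin": 0,"hand": 0.5}

```text
t: 13.95
tool_pos: [501.3, -151.5, 27.7]
tcp_rot: [0.04, 0.999, 0.003, -0.007]
contact_force: [0.2, -1.0, -0.4]
opening: 0.502
```

```bash
python3 -c "
from h import *
go((508.5,-267.3,45),np.pi-.085)"; python3 look.py w13
```

```text
t13.95 tcp [ 501.3 -151.5   27.7] toolx [-0.9966  0.0808  0.0136] z [-0.013  0.006 -1.   ] F [ 0.19 -1.03 -0.41] op 0.502
delta [ -16.3 -114.8  -18. ] spin 0.0041 rows>= 3
t13.95 tcp [ 501.3 -151.5   27.7] toolx [-0.9966  0.0808  0.0136] z [-0.013  0.006 -1.   ] F [ 0.19 -1.03 -0.41] op 0.502
[267 238  20  53 909] [276.1 264.1] [ 509.  -153.5   38. ] [ 492.7 -151.6   38. ] [ 527.5 -154.5   38. ]
[ 92 249  24  47 620] [103.3 272. ] [ 509.5 -267.3   38. ] [ 493.1 -261.3   38. ] [ 528.2 -273.5   38. ]
```

View pics/w13.png

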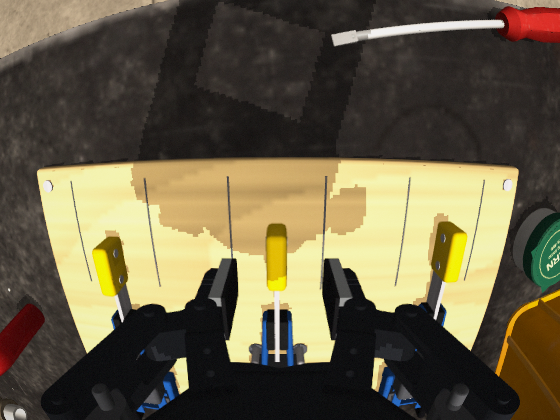

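drive_tool:
  motion:
    - {"x": -3,"y": -30,"z": -15,"spin": 0,"hand": 0.5}
    - {"x": -6,"y": -65,"z": -15,"spin": 0,"hand": 0.5}
    - {"x": -9,"y": -100,"z": -15,"spin": 0,"hand": 0.5}
    - {"x": -11,"y": -114,"z": -15,"spin": 0.005,"hand": 0.5}
    - {"x": -11,"y": -114,"z": -15,"spin": 0.005,"hand": 0.5}

```text
t: 14.42
tool_pos: [509.6, -272.0, 48.4]
tcp_rot: [0.045, 0.999, -0.001, 0.0]
contact_force: [0.4, 0.2, 0.2]
opening: 0.503
```

drive_tool:
  motion:
    - {"x": 0,"y": 0,"z": 0,"spin": 0,"hand": 0.5}
    - {"x": 0,"y": 0,"z": 0,"spin": 0,"hand": 0.5}
    - {"x": 0,"y": 0,"z": 0,"spin": 0,"hand": 0.5}

```text
t: 14.67
tool_pos: [508.8, -266.7, 47.0]
tcp_rot: [0.042, 0.999, 0.001, -0.001]
contact_force: [0.1, -0.7, 0.2]
opening: 0.497
```

```bash
python3 look.py w14;python3 -c "
from h import *
go((508.5,-267.3,-9),np.pi-.085)"
```

```text
t14.67 tcp [ 508.8 -266.7   47. ] toolx [-0.9964  0.0845  0.0018] z [-0.002  0.002 -1.   ] F [ 0.08 -0.68  0.21] op 0.497
[268 216  18  50 814] [276.3 240.7] [ 510.2 -268.2   38. ] [ 493.9 -266.3   38. ] [ 528.2 -269.4   38. ]
t14.72 tcp [ 509.  -266.8   47. ] toolx [-0.9965  0.0842  0.0015] z [-0.001  0.001 -1.   ] F [ 0.29 -0.26 -0.27] op 0.496
delta [ 0.3 -0.6 56. ] spin 0.0007 rows>= 2
```

View pics/w14.png

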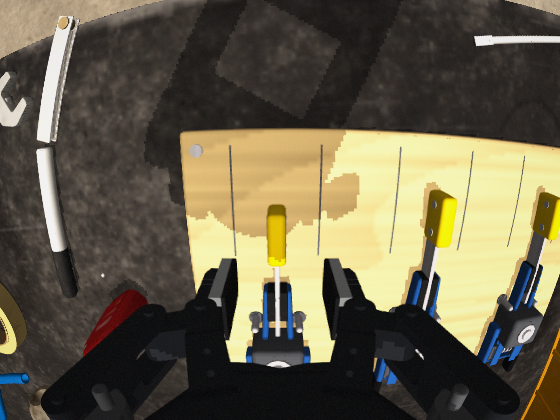

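drive_tool:
  motion:
    - {"x": 0,"y": -1,"z": 20,"spin": 0,"hand": 0.5}
    - {"x": 0,"y": -1,"z": 40,"spin": 0,"hand": 0.5}
    - {"x": 0,"y": -1,"z": 55,"spin": 0,"hand": 0.5}
    - {"x": 0,"y": -1,"z": 55,"spin": 0,"hand": 0.5}
    - {"x": 0,"y": -1,"z": 55,"spin": 0,"hand": 0.6}

```text
t: 15.13
tool_pos: [508.4, -267.8, -8.5]
tcp_rot: [0.042, 0.999, 0.001, -0.001]
contact_force: [-0.0, -0.9, 0.3]
opening: 0.402
```

drive_tool:
  motion:
    - {"x": 0,"y": 0,"z": 0,"spin": 0,"hand": 0.7}
    - {"x": 0,"y": 0,"z": 0,"spin": 0,"hand": 0.78}
    - {"x": 0,"y": 0,"z": 0,"spin": 0,"hand": 0.84}
    - {"x": 0,"y": 0,"z": 0,"spin": 0,"hand": 0.9}
    - {"x": 0,"y": 0,"z": 0,"spin": 0,"hand": 1}

```text
t: 15.55
tool_pos: [510.7, -270.2, -5.7]
tcp_rot: [0.043, 0.999, -0.001, 0.001]
contact_force: [-0.6, 1.8, 6.3]
opening: 0.117
```

drive_tool:
  motion:
    - {"x": 0,"y": 0,"z": -0.7,"spin": 0,"hand": 1}
    - {"x": 0,"y": 0,"z": -1.5,"spin": 0,"hand": 1}

```text
t: 15.72
tool_pos: [510.0, -269.8, -5.6]
tcp_rot: [0.043, 0.999, -0.0, 0.001]
contact_force: [1.7, -0.4, -0.8]
opening: 0.119
```

drive_tool:
  motion:
    - {"x": 0.5,"y": 0,"z": 0,"spin": 0,"hand": 1}
    - {"x": 1,"y": 0,"z": 0,"spin": 0,"hand": 1}
    - {"x": 1.5,"y": 0,"z": 0,"spin": 0,"hand": 1}
    - {"x": 2,"y": 0,"z": 0,"spin": 0,"hand": 1}

```text
t: 16.05
tool_pos: [507.9, -269.7, -5.7]
tcp_rot: [0.043, 0.999, -0.0, 0.0]
contact_force: [1.8, -0.3, 0.8]
opening: 0.116
```

Finer steps now, so a weak strip's slip is noticed at once.

drive_tool:
  motion:
    - {"x": 0.5,"y": 0,"z": 0,"spin": 0,"hand": 1}
    - {"x": 1,"y": 0,"z": 0,"spin": 0,"hand": 1}

```text
t: 16.22
tool_pos: [506.7, -269.6, -5.7]
tcp_rot: [0.043, 0.999, -0.0, 0.0]
contact_force: [2.2, -0.4, 0.7]
opening: 0.118
```

drive_tool:
  motion:
    - {"x": 0.5,"y": 0,"z": 0,"spin": 0,"hand": 1}
    - {"x": 1,"y": 0,"z": 0,"spin": 0,"hand": 1}

```text
t: 16.38
tool_pos: [505.7, -269.4, -5.7]
tcp_rot: [0.043, 0.999, -0.0, 0.0]
contact_force: [1.8, -0.3, 1.5]
opening: 0.119
```

drive_tool:
  motion:
    - {"x": 0.5,"y": 0,"z": 0,"spin": 0,"hand": 1}
    - {"x": 1,"y": 0,"z": 0,"spin": 0,"hand": 1}

```text
t: 16.55
tool_pos: [504.7, -269.3, -5.7]
tcp_rot: [0.043, 0.999, -0.0, 0.0]
contact_force: [2.5, -0.7, 1.2]
opening: 0.123
```

drive_tool:
  motion:
    - {"x": 0.5,"y": 0,"z": 0,"spin": 0,"hand": 1}
    - {"x": 1,"y": 0,"z": 0,"spin": 0,"hand": 1}

```text
t: 16.72
tool_pos: [504.6, -269.4, -5.7]
tcp_rot: [0.043, 0.999, -0.0, 0.001]
contact_force: [6.3, -0.4, -0.9]
opening: 0.114
```

drive_tool:
  motion:
    - {"x": 0.5,"y": 0,"z": 0,"spin": 0,"hand": 1}
    - {"x": 1,"y": 0,"z": 0,"spin": 0,"hand": 1}

```text
t: 16.88
tool_pos: [504.3, -269.3, -5.6]
tcp_rot: [0.043, 0.999, -0.0, 0.002]
contact_force: [7.4, -0.9, -0.4]
opening: 0.115
```

Stopped at x≈504.7; the force levels near 7 N.

drive_tool:
  motion:
    - {"x": 0.5,"y": 0,"z": 0,"spin": 0,"hand": 1}
    - {"x": 1,"y": 0,"z": 0,"spin": 0,"hand": 1}

```text
t: 17.05
tool_pos: [503.5, -269.3, -5.5]
tcp_rot: [0.043, 0.999, -0.001, 0.002]
contact_force: [6.4, -0.3, -1.2]
opening: 0.118
```

drive_tool:
  motion:
    - {"x": 0.5,"y": 0,"z": 0,"spin": 0,"hand": 1}
    - {"x": 1,"y": 0,"z": 0,"spin": 0,"hand": 1}

```text
t: 17.22
tool_pos: [502.7, -269.3, -5.4]
tcp_rot: [0.043, 0.999, -0.001, 0.002]
contact_force: [7.0, -0.3, -0.4]
opening: 0.114
```

drive_tool:
  motion:
    - {"x": 0.5,"y": 0,"z": 0,"spin": 0,"hand": 1}
    - {"x": 1,"y": 0,"z": 0,"spin": 0,"hand": 1}

```text
t: 17.38
tool_pos: [501.7, -269.2, -5.3]
tcp_rot: [0.043, 0.999, -0.001, 0.002]
contact_force: [6.6, -0.2, -0.5]
opening: 0.121
```

drive_tool:
  motion:
    - {"x": 0.5,"y": 0,"z": 0,"spin": 0,"hand": 1}
    - {"x": 1,"y": 0,"z": 0,"spin": 0,"hand": 1}

```text
t: 17.55
tool_pos: [500.7, -269.1, -5.3]
tcp_rot: [0.043, 0.999, -0.001, 0.002]
contact_force: [6.4, 0.2, -0.9]
opening: 0.119
```

drive_tool:
  motion:
    - {"x": 0.5,"y": 0,"z": 0,"spin": 0,"hand": 1}
    - {"x": 1,"y": 0,"z": 0,"spin": 0,"hand": 1}
    - {"x": 0,"y": 0,"z": 0,"spin": 0,"hand": 1}
    - {"x": -1,"y": 0,"z": 0,"spin": 0,"hand": 1}

```text
t: 17.88
tool_pos: [499.5, -268.9, -5.6]
tcp_rot: [0.043, 0.999, -0.0, -0.0]
contact_force: [0.3, -0.0, 4.6]
opening: 0.119
```

drive_tool:
  motion:
    - {"x": 0,"y": 0,"z": 0,"spin": 0,"hand": 0.85}
    - {"x": 0,"y": 0,"z": 0,"spin": 0,"hand": 0.6}
    - {"x": 0,"y": 0,"z": 0,"spin": 0,"hand": 0.3}
    - {"x": 0,"y": 0,"z": -10,"spin": 0,"hand": 0.3}
    - {"x": 0,"y": 0,"z": -40,"spin": 0,"hand": 0.3}

```text
t: 18.3
tool_pos: [494.3, -265.4, 29.5]
tcp_rot: [0.043, 0.999, 0.003, -0.005]
contact_force: [-0.2, 0.3, -1.3]
opening: 0.696
```

drive_tool:
  motion:
    - {"x": 0,"y": 0,"z": -35,"spin": 0,"hand": 0.3}
    - {"x": 0,"y": 0,"z": -50,"spin": 0,"hand": 0.3}
    - {"x": 0,"y": 0,"z": -50,"spin": 0,"hand": 0.3}
    - {"x": 0,"y": 0,"z": -50,"spin": 0,"hand": 0.3}

```text
t: 18.63
tool_pos: [500.1, -269.3, 85.8]
tcp_rot: [0.043, 0.999, -0.001, 0.001]
contact_force: [-0.1, -0.0, -0.8]
opening: 0.697
```

```bash
python3 look.py w15;
```

```text
t18.63 tcp [ 500.1 -269.3   85.8] toolx [-0.9963  0.0857 -0.0021] z [ 0.002 -0.002 -1.   ] F [-0.13 -0.02 -0.78] op 0.697
[274 194  15  44 611] [280.6 216. ] [ 499.5 -267.9   38. ] [ 482.8 -265.8   38. ] [ 517.2 -268.7   38. ]
[419 194  16  42 496] [426.6 214.4] [ 508.5 -153.3   38. ] [ 491.7 -154.1   38. ] [ 527.3 -151.4   38. ]
```

View pics/w15.png

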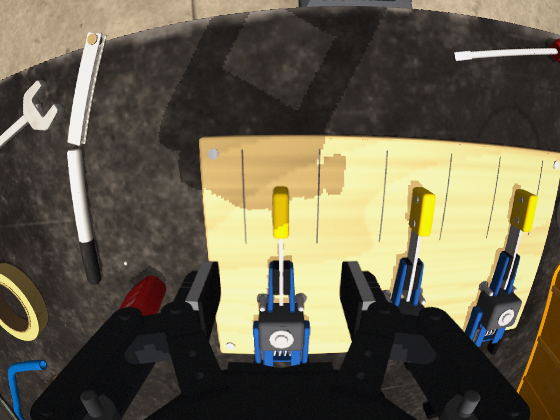

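```bash
python3 -c "
from h import *
o,R=st(); d=bot.get_image('wrist'); p=d['pixels']
cv2.imwrite('pics/w16.png',cv2.resize(p[250:380,220:340],None,fx=5,fy=4.6,interpolation=cv2.INTER_CUBIC))
for q in ((281.5,339),(428,320)): print(wonz(d,o,*q,47).round(1))
T=bot.get_image('top'); print([onz(T,235+(434.5)/4.4-.5,190+(110.5)/4.2-.5,47)])
"
```

```text
t18.68 tcp [ 498.9 -268.5   84.1] toolx [-9.963e-01  8.570e-02  7.000e-04] z [-0.001  0.    -1.   ] F [-0.35  0.45 -0.15] op 0.699
[ 606.2 -275.5   47. ]
[ 605.3 -143.5   47. ]
[array([ 616.56817847, -278.41171072,   47.        ])]
```

View pics/w16.png

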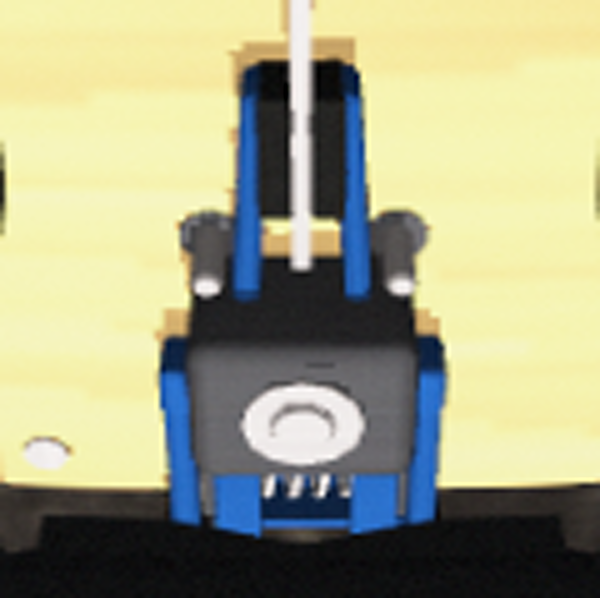

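```bash
python3 - <<'E'
from h import *
T=bot.get_image("top"); p=T["pixels"]
cv2.imwrite("pics/t17.png",cv2.resize(p[190:280,235:365],None,fx=6,fy=6,interpolation=cv2.INTER_CUBIC))
q=cv2.imread("pics/top0.png")
cv2.imwrite("pics/t17b.png",cv2.resize(q[190:280,235:365],None,fx=6,fy=6,interpolation=cv2.INTER_CUBIC))
for im in (q,p):
    hs=cv2.cvtColor(im,cv2.COLOR_BGR2HSV)
    m=cv2.inRange(hs,(24,125,120),(34,255,255)); m[:230]=0;m[:,:245]=0;m[:,360:]=0
    n,l,s,c=cv2.connectedComponentsWithStats(m)
    print([(onz(T,*c[i],34).round(1)[:2],s[i,4]) for i in range(1,n) if s[i,4]>10])
    g=cv2.inRange(hs,(0,0,170),(180,60,255)); g[:205]=0; g[222:]=0; g[:,:250]=0; g[:,345:]=0
    n,l,s,c=cv2.connectedComponentsWithStats(g); print([(onz(T,*c[i],47).round(1)[:2],s[i,4]) for i in range(1,n) if s[i,4]>3])
E
```

```text
[(array([528.3, -41.8]), np.int32(30)), (array([ 519.3, -155.6]), np.int32(30)), (array([ 511.5, -269.5]), np.int32(38))]
[(array([655., -11.]), np.int32(37)), (array([ 637.1, -110. ]), np.int32(204)), (array([ 654.6, -166.4]), np.int32(7)), (array([ 626.9, -220. ]), np.int32(313)), (array([ 645.2, -276.6]), np.int32(5)), (array([ 622.2, -309.5]), np.int32(70)), (array([620.4,  -9.9]), np.int32(108)), (array([632.6, -49.7]), np.int32(34)), (array([ 624.9, -163.8]), np.int32(38)), (array([ 615.7, -278.1]), np.int32(38)), (array([605.3, -50. ]), np.int32(6)), (array([ 605.4, -102.3]), np.int32(69))]
[(array([518.2, -42.3]), np.int32(27)), (array([ 507.4, -155.5]), np.int32(27))]
[(array([630.9, -10.6]), np.int32(189)), (array([657.4, -52.7]), np.int32(7)), (array([ 628.7, -107.9]), np.int32(330)), (array([ 626.9, -220.8]), np.int32(321)), (array([ 648.5, -165.6]), np.int32(10)), (array([ 634.2, -311.2]), np.int32(40)), (array([ 640.4, -274.2]), np.int32(4)), (array([ 639.3, -284.4]), np.int32(4)), (array([628. , -49.9]), np.int32(47)), (array([ 618.5, -164.1]), np.int32(47))]
```

View pics/t17.png

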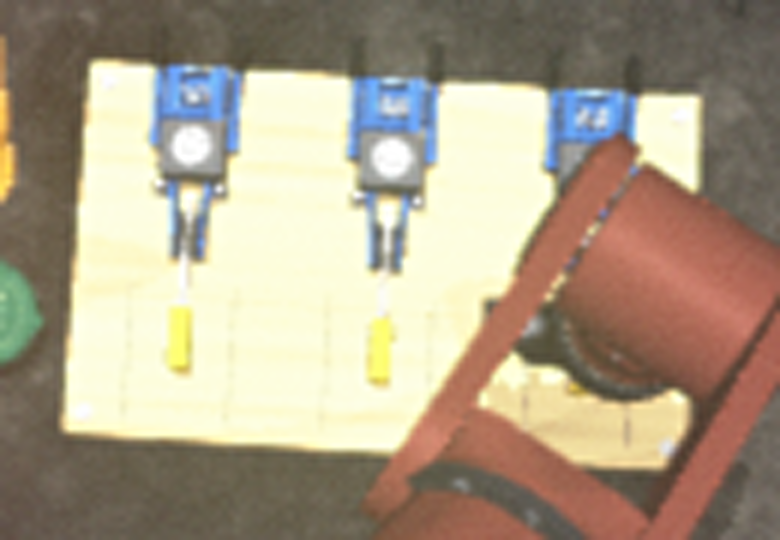

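View pics/t17b.png

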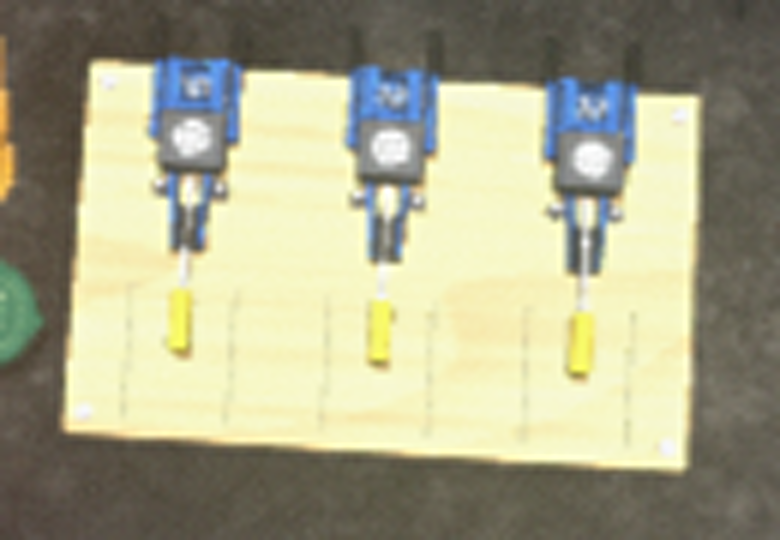

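```bash
python3 -c "
from h import *
go((607,-276.8,60),np.pi-.087)"
```

```text
t18.83 tcp [ 497.9 -267.7   82.1] toolx [-0.9963  0.0858  0.0036] z [-0.003  0.002 -1.   ] F [ 0.15 -0.42 -0.06] op 0.697
delta [-109.6    0.2   21.8] spin 0.0011 rows>= 3
```

drive_tool:
  motion:
    - {"x": -36,"y": 0,"z": 5,"spin": 0,"hand": 0}
    - {"x": -72,"y": 0,"z": 15,"spin": 0,"hand": 0}
    - {"x": -100,"y": 0,"z": 22,"spin": 0.001,"hand": 0}
    - {"x": -109,"y": 0,"z": 22,"spin": 0.001,"hand": 0}
    - {"x": -109,"y": 0,"z": 22,"spin": 0.001,"hand": 0}

```text
t: 19.25
tool_pos: [608.6, -277.4, 59.9]
tcp_rot: [0.043, 0.999, 0.001, -0.001]
contact_force: [-0.2, 0.2, 0.5]
opening: 0.996
```

drive_tool:
  motion:
    - {"x": 0,"y": 0,"z": 0,"spin": 0,"hand": 0}
    - {"x": 0,"y": 0,"z": 0,"spin": 0,"hand": 0}

```text
t: 19.42
tool_pos: [606.4, -277.7, 61.4]
tcp_rot: [0.043, 0.999, 0.0, -0.001]
contact_force: [0.9, -0.1, 0.2]
opening: 0.999
```

```bash
python3 look.py w18;python3 -c "
from h import *
go((607,-276.8,2),np.pi-.087)
d=bot.get_image('scene');cv2.imwrite('pics/s18.png',cv2.resize(d['pixels'][180:300,250:370],None,fx=5,fy=5,interpolation=cv2.INTER_CUBIC))"
```

```text
t19.42 tcp [ 606.4 -277.7   61.4] toolx [-0.9962  0.0869  0.0025] z [-0.002  0.001 -1.   ] F [ 0.9  -0.15  0.17] op 0.999
[ 270   36   19   56 1033] [279.   63.8] [ 500.4 -268.    38. ] [ 482.9 -266.2   38. ] [ 517.8 -269.2   38. ]
t19.47 tcp [ 606.5 -277.8   61.8] toolx [-0.9962  0.0872  0.0017] z [-0.002  0.001 -1.   ] F [ 0.15 -0.21 -0.46] op 1.000
delta [-0.5  1.  59.8] spin -0.0003 rows>= 2
```

View pics/w18.png

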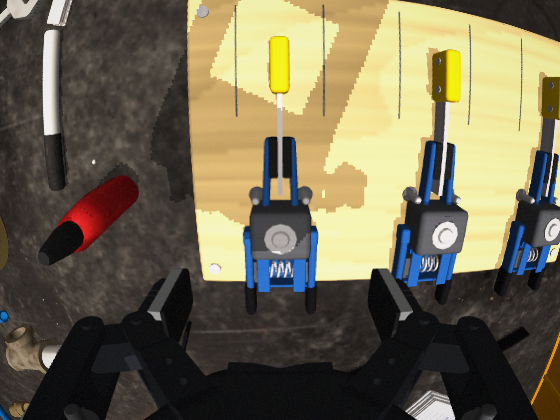

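View pics/s18.png

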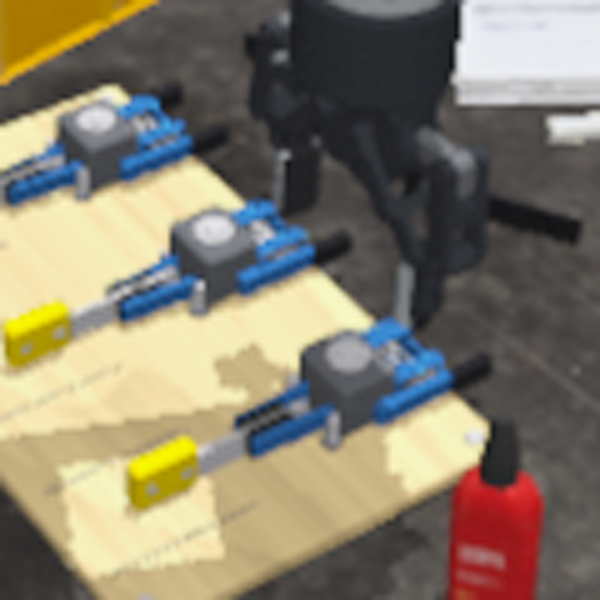

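```bash
python3 -c "
from h import *
o,R=st(); d=bot.get_image('wrist'); p=d['pixels']
g=cv2.inRange(cv2.cvtColor(p,cv2.COLOR_BGR2HSV),(0,0,110),(180,60,255)); g[:220]=0;g[258:]=0;g[:,:262]=0;g[:,300:]=0
n,l,s,c=cv2.connectedComponentsWithStats(g)
for i in range(1,n): print(s[i],c[i],wonz(d,o,*c[i],47).round(1))
"
```

```text
t19.52 tcp [ 606.7 -278.    62.1] toolx [-0.9962  0.0873  0.0011] z [-0.001  0.    -1.   ] F [ 0.25  0.28 -0.24] op 0.999
[262 223  38  34 941] [281.1466525  240.35706695] [ 610.9 -276.7   47. ]
```

drive_tool:
  motion:
    - {"x": -1,"y": 1,"z": 20,"spin": 0,"hand": 0}
    - {"x": -1,"y": 1,"z": 40,"spin": 0,"hand": 0}
    - {"x": -1,"y": 1,"z": 52,"spin": 0,"hand": 0}
    - {"x": -1,"y": 1,"z": 60,"spin": 0,"hand": 0}
    - {"x": -1,"y": 1,"z": 60,"spin": 0,"hand": 0}

```text
t: 19.98
tool_pos: [607.0, -276.2, -0.2]
tcp_rot: [0.044, 0.999, 0.001, -0.002]
contact_force: [0.0, -0.0, 0.3]
opening: 0.998
```

drive_tool:
  motion:
    - {"x": 0,"y": 0,"z": 0,"spin": 0,"hand": 0.1}
    - {"x": 0,"y": 0,"z": 0,"spin": 0,"hand": 0.2}
    - {"x": 0,"y": 0,"z": 0,"spin": 0,"hand": 0.3}
    - {"x": 0,"y": 0,"z": 0,"spin": 0,"hand": 0.36}

```text
t: 20.32
tool_pos: [610.2, -277.7, 3.5]
tcp_rot: [0.043, 0.999, -0.001, 0.001]
contact_force: [0.2, -0.4, 0.4]
opening: 0.64
```

```bash
python3 -c "
from h import *
o,R=st()
d=bot.get_image('wrist');cv2.imwrite('pics/w19.png',d['pixels'])
d=bot.get_image('scene');cv2.imwrite('pics/s19.png',cv2.resize(d['pixels'][180:300,250:370],None,fx=5,fy=5,interpolation=cv2.INTER_CUBIC))
for z in (30,35,40,45): print(z,[(proj(d,np.r_[610,-276.7-y,z])-[250,180])*5 for y in (26,30)])
print((proj(d,(599,-303,36))-[250,180])*5)"
```

```text
t20.32 tcp [ 610.2 -277.7    3.5] toolx [-0.9962  0.0866 -0.0021] z [ 0.002 -0.001 -1.   ] F [ 0.23 -0.41  0.41] op 0.640
30 [array([377.21213764, 407.2207228 ]), array([382.80382435, 411.81042898])]
35 [array([378.01818052, 399.82023883]), array([383.62814728, 404.40599758])]
40 [array([378.82895002, 392.37635862]), array([384.45731542, 396.95804441])]
45 [array([379.64448784, 384.88869932]), array([385.29137161, 389.46618462])]
[361.91035242 408.3113034 ]
```

View pics/s19.png

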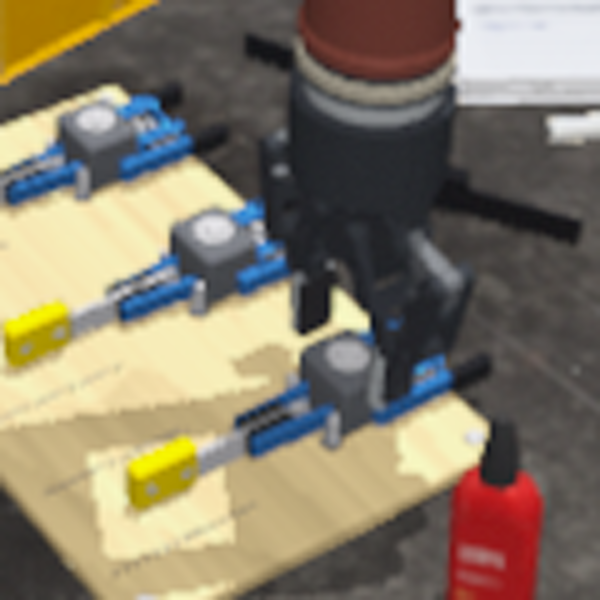

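View pics/w19.png

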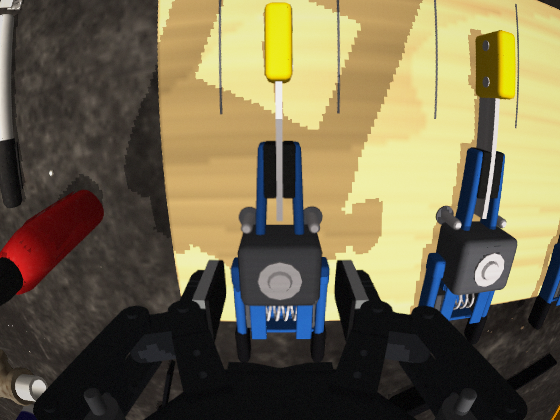

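```bash
python3 -c "
from h import *
st()
d=bot.get_image('scene')
for x in (600,604,608,612):
  for z in (32,36,40): print(x,z,((proj(d,(x,-305,z))-[250,180])*5).round(0))
cv2.imwrite('pics/s20.png',cv2.resize(d['pixels'][225:275,295:345],None,fx=12,fy=12,interpolation=cv2.INTER_CUBIC))
"
```

```text
t20.42 tcp [ 609.8 -277.5    3. ] toolx [-0.9962  0.0867 -0.0014] z [ 0.001 -0.001 -1.   ] F [ 0.48  0.83 -0.43] op 0.641
600 32 [366. 416.]
600 36 [366. 410.]
600 40 [367. 404.]
604 32 [372. 412.]
604 36 [372. 406.]
604 40 [373. 400.]
608 32 [378. 409.]
608 36 [378. 403.]
608 40 [379. 397.]
612 32 [384. 405.]
612 36 [384. 399.]
612 40 [385. 393.]
```

View pics/s20.png

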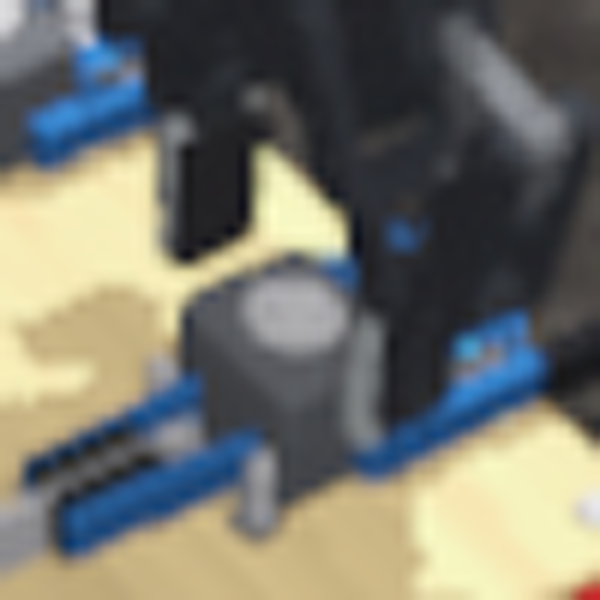

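drive_tool:
  motion:
    - {"x": 3,"y": 0,"z": -4,"spin": 0,"hand": 0.36}
    - {"x": 5,"y": 0,"z": -4,"spin": 0,"hand": 0.36}
    - {"x": 5,"y": 0,"z": -4,"spin": 0,"hand": 0.36}
    - {"x": 5,"y": 0,"z": -4,"spin": 0,"hand": 0.36}

```text
t: 20.8
tool_pos: [604.0, -276.7, 6.3]
tcp_rot: [0.043, 0.999, -0.0, 0.0]
contact_force: [-0.6, -0.1, -0.0]
opening: 0.644
```

```bash
python3 -c "
from h import *
st()
d=bot.get_image('scene')
cv2.imwrite('pics/s21.png',cv2.resize(d['pixels'][225:275,295:345],None,fx=10,fy=10,interpolation=cv2.INTER_CUBIC))
d=bot.get_image('wrist');cv2.imwrite('pics/w21.png',d['pixels'][180:380,170:390])
"
```

```text
t20.80 tcp [ 604.  -276.7    6.3] toolx [-9.962e-01  8.680e-02 -1.000e-04] z [ 0. -0. -1.] F [-0.58 -0.13 -0.03] op 0.644
```

View pics/s21.png

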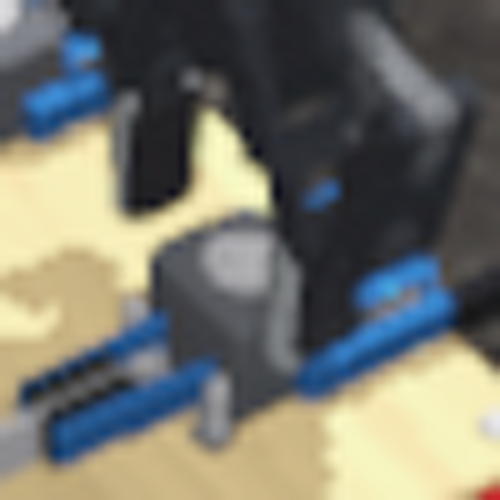

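View pics/w21.png

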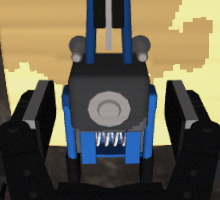

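drive_tool:
  motion:
    - {"x": 0,"y": 0,"z": 0,"spin": 0,"hand": 0.42}
    - {"x": 0,"y": 0,"z": 0,"spin": 0,"hand": 0.48}
    - {"x": 0,"y": 0,"z": 0,"spin": 0,"hand": 0.54}
    - {"x": 0,"y": 0,"z": 0,"spin": 0,"hand": 0.7}
    - {"x": 0,"y": 0,"z": 0,"spin": 0,"hand": 1}

```text
t: 21.32
tool_pos: [604.5, -276.9, 6.5]
tcp_rot: [0.043, 0.999, -0.0, 0.0]
contact_force: [0.1, -0.4, 3.1]
opening: 0.437
```

drive_tool:
  motion:
    - {"x": 0,"y": 0,"z": 0,"spin": 0,"hand": 1}
    - {"x": 0,"y": 0,"z": 0,"spin": 0,"hand": 1}

```text
t: 21.48
tool_pos: [604.5, -276.9, 6.5]
tcp_rot: [0.043, 0.999, -0.0, 0.0]
contact_force: [-0.6, 0.7, 2.6]
opening: 0.441
```

```bash
python3 -c "
from h import *
st()
d=bot.get_image('scene')
cv2.imwrite('pics/s22.png',cv2.resize(d['pixels'][225:275,295:345],None,fx=10,fy=10,interpolation=cv2.INTER_CUBIC))
"
```

```text
t21.48 tcp [ 604.5 -276.9    6.5] toolx [-9.962e-01  8.660e-02 -5.000e-04] z [ 0.001 -0.    -1.   ] F [-0.62  0.69  2.57] op 0.441
```

View pics/s22.png

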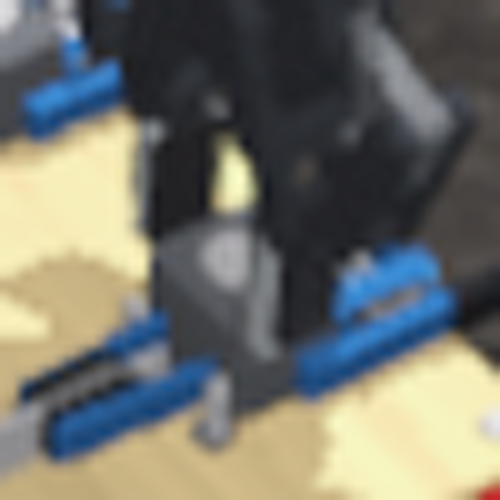

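drive_tool:
  motion:
    - {"x": 0,"y": 0,"z": -3,"spin": 0,"hand": 1}
    - {"x": 0,"y": 0,"z": -8,"spin": 0,"hand": 1}
    - {"x": 0,"y": 0,"z": -16,"spin": 0,"hand": 1}
    - {"x": 0,"y": 0,"z": -26,"spin": 0,"hand": 1}
    - {"x": 0,"y": 0,"z": -38,"spin": 0,"hand": 1}

```text
t: 21.95
tool_pos: [602.8, -276.1, 44.0]
tcp_rot: [0.043, 0.999, 0.001, -0.002]
contact_force: [-0.5, 0.1, -2.9]
opening: 0.44
```

drive_tool:
  motion:
    - {"x": 0,"y": 0,"z": -14,"spin": 0,"hand": 1}
    - {"x": 0,"y": 0,"z": -28,"spin": 0,"hand": 1}
    - {"x": 0,"y": 0,"z": -42,"spin": 0,"hand": 1}
    - {"x": 0,"y": 0,"z": -56,"spin": 0,"hand": 1}
    - {"x": 0,"y": 0,"z": -62,"spin": 0,"hand": 1}

```text
t: 22.37
tool_pos: [605.9, -277.8, 110.2]
tcp_rot: [0.043, 0.999, -0.001, 0.002]
contact_force: [0.4, -1.0, -2.1]
opening: 0.436
```

drive_tool:
  motion:
    - {"x": 0,"y": 0,"z": 0,"spin": 0,"hand": 1}
    - {"x": 0,"y": 0,"z": 0,"spin": 0,"hand": 1}

```text
t: 22.53
tool_pos: [604.5, -276.9, 106.8]
tcp_rot: [0.043, 0.999, -0.0, 0.0]
contact_force: [0.3, -0.3, -4.5]
opening: 0.442
```

```bash
python3 -c "
from h import *
st()
d=bot.get_image('scene');cv2.imwrite('pics/s23.png',d['pixels'])
d=bot.get_image('wrist');cv2.imwrite('pics/w23.png',d['pixels'])
go((400,-150,140),np.pi-.087)
"
```

```text
t22.53 tcp [ 604.5 -276.9  106.8] toolx [-0.9962  0.0867 -0.001 ] z [ 0.001 -0.001 -1.   ] F [ 0.3  -0.29 -4.47] op 0.442
t22.63 tcp [ 603.3 -276.2  104.9] toolx [-0.9962  0.0867  0.0021] z [-0.002  0.001 -1.   ] F [ 0.05 -0.26 -2.18] op 0.441
delta [213.6 108.1 -34.5] spin 0.0002 rows>= 6
```

View pics/s23.png

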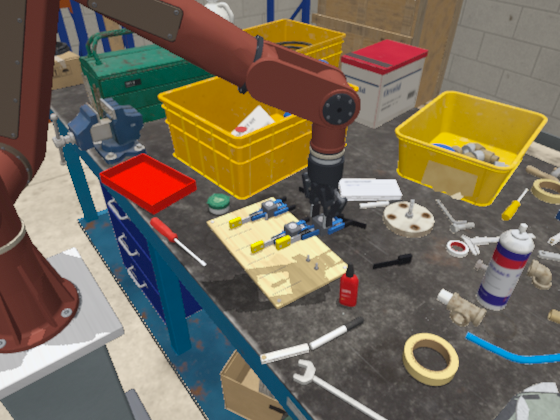

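View pics/w23.png

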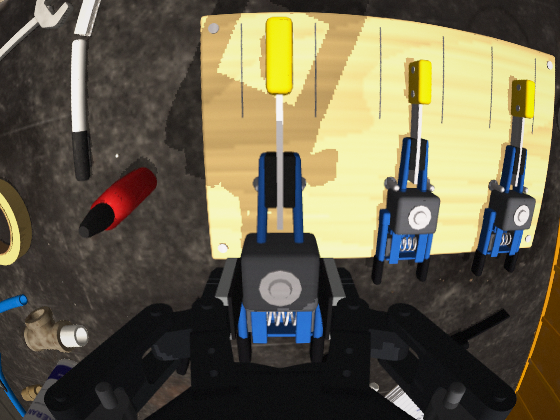

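drive_tool:
  motion:
    - {"x": 20,"y": 8,"z": -3,"spin": 0.03,"hand": 1}
    - {"x": 48,"y": 20,"z": -8,"spin": 0.1,"hand": 1}
    - {"x": 78,"y": 35,"z": -10,"spin": 0.2,"hand": 1}
    - {"x": 106,"y": 52,"z": -10,"spin": 0.3,"hand": 1}
    - {"x": 132,"y": 70,"z": -10,"spin": 0.4,"hand": 1}

```text
t: 23.05
tool_pos: [476.3, -194.4, 114.7]
tcp_rot: [0.244, 0.97, 0.0, -0.001]
contact_force: [-0.7, -0.4, -2.2]
opening: 0.441
```

```bash
python3 -c "
from h import *
go((420,-60,118),np.pi-.087-.9)
go((426.7,280.5,118),1.798)
"
```

```text
t23.05 tcp [ 476.3 -194.4  114.7] toolx [-0.8812  0.4728  0.0029] z [-0.003  0.001 -1.   ] F [-0.67 -0.44 -2.21] op 0.441
delta [113.2  91.8  -3. ] spin 0.4946 rows>= 4
t23.05 tcp [ 476.3 -194.4  114.7] toolx [-0.8812  0.4728  0.0029] z [-0.003  0.001 -1.   ] F [-0.67 -0.44 -2.21] op 0.441
delta [268.3 395.   -2.6] spin 0.8512 rows>= 12
```

drive_tool:
  motion:
    - {"x": 24,"y": 19,"z": 0,"spin": 0.1,"hand": 1}
    - {"x": 47,"y": 38,"z": 0,"spin": 0.2,"hand": 1}
    - {"x": 70,"y": 57,"z": 0,"spin": 0.3,"hand": 1}
    - {"x": 92,"y": 76,"z": 0,"spin": 0.4,"hand": 1}
    - {"x": 113,"y": 95,"z": 0,"spin": 0.5,"hand": 1}

```text
t: 23.47
tool_pos: [421.4, -57.2, 114.9]
tcp_rot: [0.476, 0.879, -0.0, -0.001]
contact_force: [0.7, 0.2, -2.5]
opening: 0.439
```

```bash
python3 -c "
from h import *
go((426.7,280.5,118),1.798)
"
```

```text
t23.47 tcp [421.4 -57.2 114.9] toolx [-0.5467  0.8373  0.002 ] z [-0.002  0.001 -1.   ] F [ 0.72  0.18 -2.48] op 0.439
delta [279.9 189.1  -2.8] spin 0.3512 rows>= 9
```

drive_tool:
  motion:
    - {"x": 27,"y": 18,"z": 0,"spin": 0.07,"hand": 1}
    - {"x": 54,"y": 36,"z": 0,"spin": 0.14,"hand": 1}
    - {"x": 81,"y": 54,"z": 0,"spin": 0.21,"hand": 1}
    - {"x": 108,"y": 72,"z": 0,"spin": 0.28,"hand": 1}
    - {"x": 135,"y": 91,"z": 0,"spin": 0.351,"hand": 1}

```text
t: 23.88
tool_pos: [423.4, 105.5, 115.2]
tcp_rot: [0.622, 0.783, -0.001, -0.001]
contact_force: [0.4, 0.1, -3.4]
opening: 0.439
```

```bash
python3 -c "
from h import *
go((426.7,280.5,118),1.798)
d=bot.get_image('wrist');cv2.imwrite('pics/w24.png',d['pixels'])
"
```

```text
t23.88 tcp [423.4 105.5 115.2] toolx [-2.273e-01  9.738e-01  1.000e-04] z [-0.002 -0.    -1.   ] F [ 0.45  0.11 -3.44] op 0.439
delta [169.7  43.   -2.9] spin 0.0021 rows>= 5
```

View pics/w24.png

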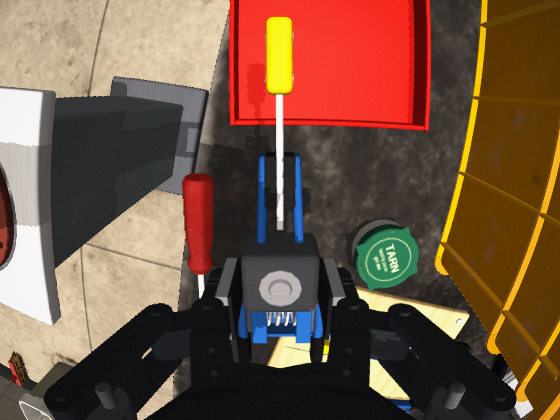

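```bash
python3 -c "
from h import *
o,R=st()
d=bot.get_image('wrist')
for q in ((231,125),(429,130)): print(wonz(d,o,*q,34).round(1))
"
```

```text
t23.93 tcp [423.6 111.2 115.5] toolx [-0.2267  0.9739  0.0065] z [-0.001  0.006 -1.   ] F [-0.86  4.38 -2.99] op 0.441
[370.8 166.9  34. ]
[531.6 204.4  34. ]
```

drive_tool:
  motion:
    - {"x": 30,"y": 8,"z": 0,"spin": 0,"hand": 1}
    - {"x": 65,"y": 17,"z": 0,"spin": 0,"hand": 1}
    - {"x": 100,"y": 26,"z": 0,"spin": 0,"hand": 1}
    - {"x": 135,"y": 35,"z": 0,"spin": 0,"hand": 1}
    - {"x": 160,"y": 42,"z": 0,"spin": 0,"hand": 1}

```text
t: 24.4
tool_pos: [428.1, 271.2, 115.3]
tcp_rot: [0.62, 0.785, -0.0, -0.001]
contact_force: [0.7, -1.1, -2.8]
opening: 0.441
```

drive_tool:
  motion:
    - {"x": 8,"y": 1,"z": 0,"spin": 0,"hand": 1}
    - {"x": 8,"y": 1,"z": 0,"spin": 0,"hand": 1}
    - {"x": 8,"y": 1,"z": 0,"spin": 0,"hand": 1}

```text
t: 24.65
tool_pos: [427.2, 276.3, 115.2]
tcp_rot: [0.62, 0.785, -0.001, -0.0]
contact_force: [-0.9, -0.7, -2.4]
opening: 0.443
```

```bash
python3 -c "
from h import *
go((426.7,280.5,118),1.798)
d=bot.get_image('wrist');cv2.imwrite('pics/w25.png',d['pixels'])
"
```

```text
t24.65 tcp [427.2 276.3 115.2] toolx [-0.2319  0.9727 -0.0016] z [-0.002 -0.002 -1.   ] F [-0.92 -0.66 -2.38] op 0.443
delta [ 4.1  0.5 -2.9] spin 0.0069 rows>= 1
```

View pics/w25.png

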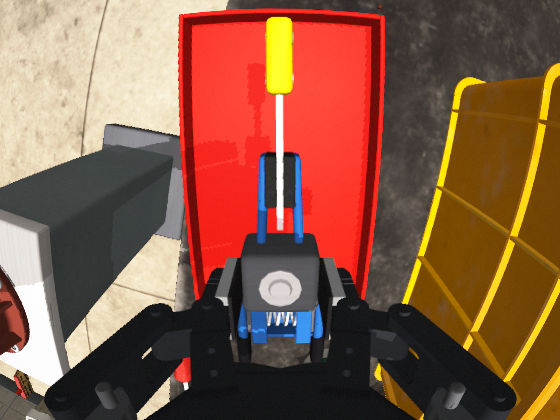

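```bash
python3 -c "
from h import *
o,R=st()
d=bot.get_image('wrist')
for q in ((180,16),(384,17)): print(wonz(d,o,*q,34).round(1))
S=bot.get_image('scene'); cv2.imwrite('pics/s25.png',cv2.resize(S['pixels'][110:230,80:240],None,fx=5,fy=5))
"
```

```text
t24.70 tcp [427.3 275.9 115.2] toolx [-0.2308  0.973  -0.0015] z [-0.002 -0.002 -1.   ] F [-0.46 -0.71 -2.61] op 0.439
[313.  411.4  34. ]
[471.8 448.4  34. ]
```

View pics/s25.png

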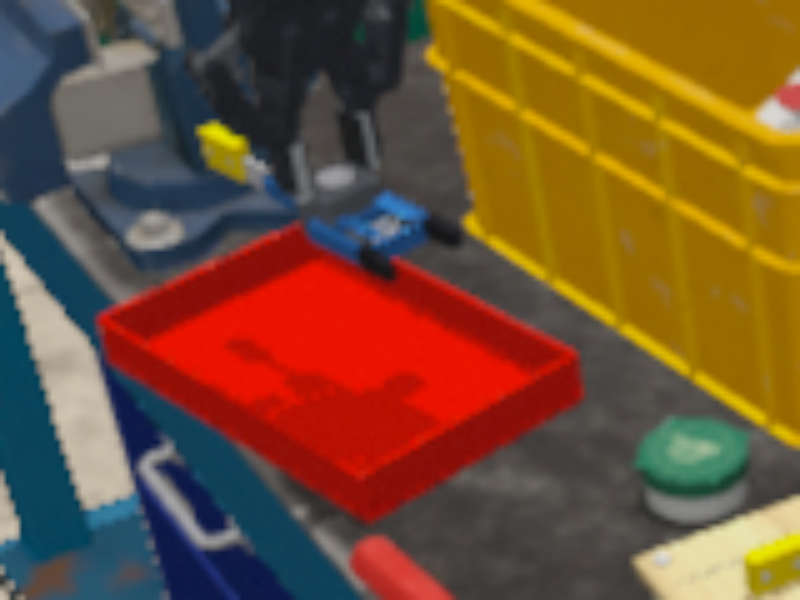

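drive_tool:
  motion:
    - {"x": 5,"y": 0,"z": 18,"spin": 0.003,"hand": 1}
    - {"x": 5,"y": 0,"z": 43,"spin": 0.003,"hand": 1}
    - {"x": 5,"y": 0,"z": 68,"spin": 0.003,"hand": 1}
    - {"x": 5,"y": 0,"z": 88,"spin": 0.003,"hand": 1}
    - {"x": 5,"y": 0,"z": 98,"spin": 0.003,"hand": 1}

```text
t: 25.22
tool_pos: [424.6, 279.9, 15.3]
tcp_rot: [0.622, 0.783, -0.002, -0.001]
contact_force: [-1.5, -0.2, -3.0]
opening: 0.441
```

drive_tool:
  motion:
    - {"x": 0,"y": 0,"z": 5,"spin": 0,"hand": 1}
    - {"x": 0,"y": 0,"z": 10,"spin": 0,"hand": 1}
    - {"x": 0,"y": 0,"z": 13,"spin": 0,"hand": 1}
    - {"x": 0,"y": 0,"z": 14,"spin": 0,"hand": 1}
    - {"x": 0,"y": 0,"z": 14,"spin": 0,"hand": 1}

```text
t: 25.63
tool_pos: [427.5, 282.6, 4.9]
tcp_rot: [0.621, 0.784, 0.001, 0.0]
contact_force: [0.6, 0.8, -2.8]
opening: 0.44
```

drive_tool:
  motion:
    - {"x": 0,"y": 0,"z": 0.5,"spin": 0,"hand": 1}
    - {"x": 0,"y": 0,"z": 1,"spin": 0,"hand": 1}
    - {"x": 0,"y": 0,"z": 1,"spin": 0,"hand": 1}

```text
t: 25.88
tool_pos: [427.1, 282.6, 3.6]
tcp_rot: [0.621, 0.784, 0.0, 0.0]
contact_force: [-1.4, 0.2, -2.6]
opening: 0.439
```

drive_tool:
  motion:
    - {"x": 0,"y": 0,"z": 1,"spin": 0,"hand": 1}
    - {"x": 0,"y": 0,"z": 2,"spin": 0,"hand": 1}
    - {"x": 0,"y": 0,"z": 2,"spin": 0,"hand": 1}

```text
t: 26.13
tool_pos: [426.5, 282.3, 0.9]
tcp_rot: [0.621, 0.784, -0.0, -0.0]
contact_force: [-0.4, -0.1, -3.0]
opening: 0.442
```

drive_tool:
  motion:
    - {"x": 0,"y": 0,"z": 1,"spin": 0,"hand": 1}
    - {"x": 0,"y": 0,"z": 2,"spin": 0,"hand": 1}
    - {"x": 0,"y": 0,"z": 2,"spin": 0,"hand": 1}

```text
t: 26.38
tool_pos: [426.5, 282.2, -1.2]
tcp_rot: [0.621, 0.784, -0.0, -0.0]
contact_force: [-0.3, 0.9, -2.2]
opening: 0.439
```

drive_tool:
  motion:
    - {"x": 0,"y": 0,"z": 0.5,"spin": 0,"hand": 1}
    - {"x": 0,"y": 0,"z": 1,"spin": 0,"hand": 1}
    - {"x": 0,"y": 0,"z": 1,"spin": 0,"hand": 1}

```text
t: 26.63
tool_pos: [426.7, 282.3, -1.5]
tcp_rot: [0.621, 0.784, -0.0, -0.0]
contact_force: [-2.4, -0.9, 1.0]
opening: 0.443
```

drive_tool:
  motion:
    - {"x": 0,"y": 0,"z": 0,"spin": 0,"hand": 0.5}
    - {"x": 0,"y": 0,"z": 0,"spin": 0,"hand": 0.45}
    - {"x": 0,"y": 0,"z": 0,"spin": 0,"hand": 0.36}
    - {"x": 0,"y": 0,"z": 0,"spin": 0,"hand": 0.3}
    - {"x": 0,"y": 0,"z": 0,"spin": 0,"hand": 0.25}

```text
t: 27.05
tool_pos: [427.0, 282.5, -1.7]
tcp_rot: [0.621, 0.784, 0.0, 0.0]
contact_force: [-0.8, 0.0, 0.2]
opening: 0.749
```

drive_tool:
  motion:
    - {"x": 0,"y": 0,"z": -5,"spin": 0,"hand": 0.25}
    - {"x": 0,"y": 0,"z": -15,"spin": 0,"hand": 0.25}
    - {"x": 0,"y": 0,"z": -40,"spin": 0,"hand": 0.25}
    - {"x": 0,"y": 0,"z": -75,"spin": 0,"hand": 0.25}
    - {"x": 0,"y": 0,"z": -110,"spin": 0,"hand": 0.25}

```text
t: 27.47
tool_pos: [425.7, 281.9, 109.1]
tcp_rot: [0.621, 0.784, -0.001, -0.0]
contact_force: [1.8, 0.2, 0.6]
opening: 0.75
```

drive_tool:
  motion:
    - {"x": 0,"y": 0,"z": -20,"spin": 0,"hand": 0.25}
    - {"x": 0,"y": 0,"z": -30,"spin": 0,"hand": 0.25}
    - {"x": 0,"y": 0,"z": -30,"spin": 0,"hand": 0.25}
    - {"x": 0,"y": 0,"z": -30,"spin": 0,"hand": 0.25}

```text
t: 27.8
tool_pos: [426.6, 282.3, 138.2]
tcp_rot: [0.621, 0.784, 0.0, 0.0]
contact_force: [-0.7, 0.2, -0.1]
opening: 0.748
```

```bash
python3 -c "
from h import *
o,R=st()
d=bot.get_image('wrist');cv2.imwrite('pics/w26.png',d['pixels'])
S=bot.get_image('scene'); cv2.imwrite('pics/s26.png',cv2.resize(S['pixels'][130:300,80:360],None,fx=2.8,fy=2.8))
"
```

```text
t27.80 tcp [426.6 282.3 138.2] toolx [-2.280e-01  9.737e-01  1.000e-04] z [ 0.  0. -1.] F [-0.71  0.16 -0.07] op 0.748
```

View pics/w26.png

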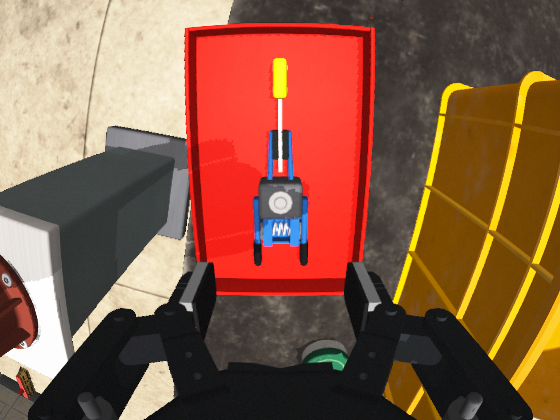

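View pics/s26.png

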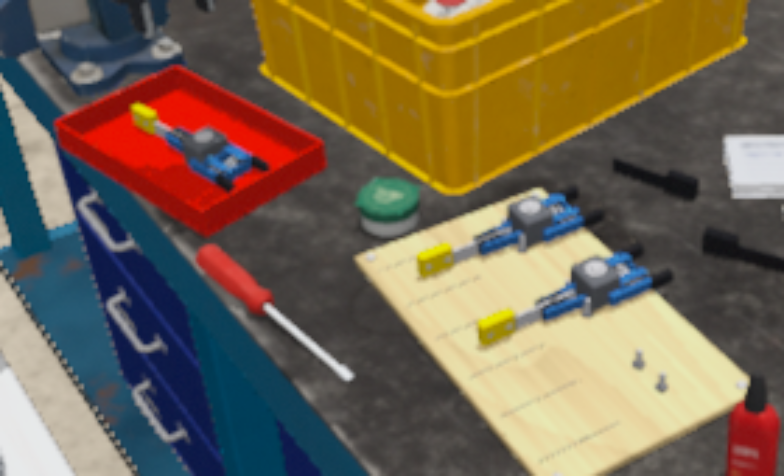

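```bash
python3 -c "
from plant import bot
print(bot.close_job())"
```

```text
the job is handed in; nothing more can be done
None
```

The clip with the tired spring was the one at the right-hand station. It now lies flat in the red tray with its strip still in the jaws. I handed the job in at about 28 s, and the system reported no verdict.

| Station | Pull force | Slip |
|---|---|---|
| Left | about 12.3 N | about 5.5 mm |
| Middle | about 14 N | about 5.5 mm |
| Right | about 6.6 N | about 5 mm |

The left and middle slips are from the top camera, measured before and after. The arm hid the right station from that camera, so its figure comes from the tool's travel after the clip stopped.

**Last pictures:** they show the tired clip flat and centred between the tray walls. The other two clips are behind their pins with their strips still in. The tin is in place and the gripper is clear of everything. The bottle and pen were not re-measured, but nothing came near them.

**Disagreements:**
- **Fingertips:** they sat about 30 mm behind the reported tool position. My first grasp closed on air above the left handle without touching anything, and I then set grasp heights from the pictures.
- **Right-station slip:** the wrist camera first gave only about 3 mm, and about 5 mm once I corrected the pixel reading.
- **Tray edge:** one wrist-camera reading, taken while the arm was still moving, was about 11 mm off. A second reading matched the top camera.

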